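# Hang the caddies on the kitchen rail

## Robot

A 7-joint arm with a two-finger parallel gripper is mounted at the origin on the work surface. World frame = base frame: x ahead of the robot, y to its left, z up, the work surface at z = 0. Lengths are in mm, angles in rad, forces in N, time in s.
With the tool pointing down it reaches from about 400 to 875 mm from the base axis. Payload 4.4 kg.
Tool frame: the origin (TCP) lies between the finger pads, 19 mm behind the fingertips; this is the grasp point; z points along the fingers, y is the line along which they close (so a half turn about z gives the same grasp; the last joint's range is limited). The gripper opens to 85 mm and grips with 20 to 120 N. Pads are 22 mm wide; open, the fingers measure 114 mm over their backs; the gripper's body (76 mm by 85 mm) begins 54 mm behind the grasp point. The pads swing forward as they close: fully open they stand 13 mm farther back than shut.
Start: joints at [1.134, 0.628, 0.038, 1.517, -0.027, 0.996, -0.02], TCP at [235.562, -605.828, 250.013] pointing down, gripper open.
Joint ranges: [-3.06, 3.06], [-0.37, 2.12], [-1.25, 1.32], [0.18, 2.47], [-1.1, 4.24], [0.23, 1.98], [-2.94, 2.94]. Speed limits (rad/s): [2.57, 2.57, 3.14, 3.14, 3.14, 3.14, 3.14].

## Interface

Orientations are given as [roll, pitch, yaw] about the fixed x, y, z axes, in that order (R = Rz(yaw) Ry(pitch) Rx(roll)).
In Python, from cell import * gives the robot as it stands.
- The arm moves only by the tool move_arm, never from a script. Its argument "rows" is text: rows parted by semicolons, each of 7 numbers parted by spaces: the shift along the tool's x, y, z scaled (see below), then the turn, a rotation vector about the tool's x, y, z scaled (see below), then the closure, from -1 (fully open) to 1 (shut). A call has 1 to 12 rows; each row is the pose to reach, as a shift and turn from the pose commanded when the call began, along the tool's axes at that moment; what a row does not reach only later rows make up. The controller multiplies each number of a shift by 0.3 m and each number of a turn by pi/2 rad. A row lasts 1/12 s, in which the tool goes at most 41.7 mm and 7.16 degrees, less where a joint would pass 70% of its speed; a pose out of reach is approached as far as the arm can. A call with a number of a shift or a turn outside -1 to 1 is refused whole. A call with a gripper value outside its range is refused whole. The fingers move at their own pace and stop on an object; the grip force is fixed at half the most. Time passes only in rows, so rows that repeat a pose let the fingers close. It gives the time, the measured TCP pose, the force, the opening and the grip force at its end, in the units of the state.
- read_state(): the state, without advancing time (a new reading comes with each control period).
- get_image(name): name is "side" or "top" or "wrist"; returns a dict with "img" (480x640x3 uint8, red, green, blue), "vfov" (degrees; the focal length in pixels is half the picture's height over the tangent of half this angle, whatever the lens; pixels are square), "cx", "cy" (the principal point, pixels), "extrinsics" (4x4, takes a point from camera to world coordinates); the wrist camera has in their place "T_tool_cam" (4x4, takes a point from camera to tool coordinates, whose origin is the TCP and whose axes are the flange's). Camera axes: x right, y up, looking along -z (the intrinsics and any distortion apply to the point x, -y, -z); pixel columns grow to the right and rows downward; lengths in mm; the calibration is good to about 2 mm. A picture is of the moment at which its call begins: read the wrist's pose just before it. There is no depth.
- finish_job(): hands the job in; it is judged then, once.
The state is a dict: "clock": time; "qpos": joint angles; "qd": joint speeds; "tau": joint torques, N m; "eef_pos": TCP position; "tool_rot": TCP orientation; "force": force on the tool from outside, world axes, zero at the start; "torque": the same for the moment, N m; "width": finger opening in mm; "gripper_force": force on a finger pad.
Only numpy, scipy, OpenCV 4.12 (cv2) and the standard library are available. Lean on these libraries where they do the work, as an engineer would, in place of code of your own. Each camera call takes 0.05 s, during which the arm holds its last target. There are 200 camera calls.

## Task

Put the caddies that stand on the worktop back on the kitchen rail: turn the gate at the end of the rail wide open by its knob, hook each caddy onto the bar at that open end and slide it along under the keeper strip until it is centred below the white mark as wide as itself. When all are in place, turn the gate back so that its arm is in line with the keeper strip again; leave the other kitchen things where they are.

Things in the scene. Friction and masses are not known exactly. Their poses are not given: they have to be found in the camera images.
- rail: Caddy rail fixed on the worktop. Origin: on the worktop under the middle of the bar; y along the bar, x away from the robot, z up. Steel bar 12 mm thick, axis x = 0, z = 200 mm, y = -260 to 260 mm. A hung caddy is on the robot's side, its x along the rail's x, its origin at about rail x = -36, z = 66 mm. End posts at x = 8, y = -260 and 260 mm, 16 mm thick; thin stay at x = 23, y = -103 mm.
- entry (a point): Point on the bar's axis at rail y = -185 mm, z = 200 mm: the middle of the open length (y = -245 to -130 mm) where hooks can be put over the bar from above once the gate is open; the closed gate covers it. Axes as the rail's.
- rest (a point): Middle of the rest bar: 12 mm thick, parallel to the bar, straight below it: axis at rail x = 0, z = 85 mm, 520 mm long. The lower back of a hung caddy swings in against it, so a hung caddy leans by about 0.07 rad, and a caddy held upright clears both bars with its origin at rail x = -44 to -36 mm.
- strip (a point): Open end (rail y = -115 mm) of the dark steel keeper strip, which lies flat over the bar from there to y = 268 mm: x = -2 to 18 mm, z = 220 to 224 mm. Under it hooks can neither be put on nor lifted off; hung caddies slide beneath freely, hook top 10 mm below the strip, strap and grip passing on the robot's side of it.
- gate (a joint): Gate: swinging end piece of the keeper strip, same section and height, on a vertical pivot at rail x = 8, y = -260 mm; arm 140 mm long. 0: arm along +y, in line with the strip (closed). Growing: clockwise from above, arm swings away from the robot; 1.57: arm along +x, wide open. Range -0.5 to 1.7, no stop at 0; light friction (0.06 N m) holds it.
- gate_grip (a point): Middle of the gate's winged knob, on the pivot: a black bar 14 mm thick (its x), 40 mm long (its y, along the arm), reaching 14 mm below and above this point, which is 240 mm above the worktop. Turns with the gate; z up. Grip it from above across the 14 mm, TCP about 5 mm above this point, and turn.
- narrow: Loose open-topped grey steel caddy, 60 mm wide (its y; the narrow one), 60 mm deep (x), box 65 mm tall, with a cork block fixed in it; about 0.28 kg. Origin: centre of its underside, z up, x towards its back, where a strap 30 mm wide and 4 mm thick (x = 26 to 30 mm) rises to the grip. Starts upright on the worktop, x away from the robot give or take 0.5 rad. May be absent.
- narrow_grip (a point): Middle of the narrow caddy's black finger grip on top of the strap: 10 mm thick (caddy x), 32 mm wide (y), 40 mm tall (z), at caddy x = 28, z = 180 mm (160 to 200). Grasp from above, fingers closing along the caddy's x, TCP about 8 mm above this point. Axes as the caddy's.
- narrow_hook (a point): Middle of the underside of the narrow caddy's hook top, at caddy x = 40, z = 138 mm. The hook, behind the strap, is 30 mm wide (y), open downward; gap between strap and lip x = 30 to 50 mm; lip 4 mm thick, down to z = 118 mm; hook top 4 mm thick. The bar goes into the gap and bears against this underside.
- middle: Loose open-topped grey steel caddy, 84 mm wide (its y; the middle one), 60 mm deep (x), box 65 mm tall, with three small cartons fixed in it; about 0.34 kg. Origin: centre of its underside, z up, x towards its back, where a strap 30 mm wide and 4 mm thick (x = 26 to 30 mm) rises to the grip. Starts upright on the worktop, x away from the robot give or take 0.5 rad. May be absent.
- middle_grip (a point): Middle of the middle caddy's black finger grip on top of the strap: 10 mm thick (caddy x), 32 mm wide (y), 40 mm tall (z), at caddy x = 28, z = 180 mm (160 to 200). Grasp from above, fingers closing along the caddy's x, TCP about 8 mm above this point. Axes as the caddy's.
- middle_hook (a point): Middle of the underside of the middle caddy's hook top, at caddy x = 40, z = 138 mm. The hook, behind the strap, is 30 mm wide (y), open downward; gap between strap and lip x = 30 to 50 mm; lip 4 mm thick, down to z = 118 mm; hook top 4 mm thick. The bar goes into the gap and bears against this underside.
- wide: Loose open-topped grey steel caddy, 110 mm wide (its y; the wide one), 60 mm deep (x), box 65 mm tall, with three spice jars fixed in it; about 0.4 kg. Origin: centre of its underside, z up, x towards its back, where a strap 30 mm wide and 4 mm thick (x = 26 to 30 mm) rises to the grip. Starts upright on the worktop, x away from the robot give or take 0.5 rad. May be absent.
- wide_grip (a point): Middle of the wide caddy's black finger grip on top of the strap: 10 mm thick (caddy x), 32 mm wide (y), 40 mm tall (z), at caddy x = 28, z = 180 mm (160 to 200). Grasp from above, fingers closing along the caddy's x, TCP about 8 mm above this point. Axes as the caddy's.
- wide_hook (a point): Middle of the underside of the wide caddy's hook top, at caddy x = 40, z = 138 mm. The hook, behind the strap, is 30 mm wide (y), open downward; gap between strap and lip x = 30 to 50 mm; lip 4 mm thick, down to z = 118 mm; hook top 4 mm thick. The bar goes into the gap and bears against this underside.
- mark_narrow: White mark painted on top of the keeper strip, 60 mm long, as long as the narrow caddy is wide: that caddy's place. Origin: its middle, at rail x = 8, z = 224 mm; axes as the rail's. The three marks are at rail y = -40, 78 and 196 mm, in an order that changes.
- mark_middle: White mark painted on top of the keeper strip, 84 mm long, as long as the middle caddy is wide: that caddy's place. Origin: its middle, at rail x = 8, z = 224 mm; axes as the rail's. The three marks are at rail y = -40, 78 and 196 mm, in an order that changes.
- mark_wide: White mark painted on top of the keeper strip, 110 mm long, as long as the wide caddy is wide: that caddy's place. Origin: its middle, at rail x = 8, z = 224 mm; axes as the rail's. The three marks are at rail y = -40, 78 and 196 mm, in an order that changes.
- mug: Bystander, loose: white ceramic mug 90 mm tall, 80 mm across, with a handle. Origin: centre of its underside. To be left alone.
- bowl: Bystander, loose: small blue ceramic bowl 45 mm tall, 96 mm across. Origin: centre of its underside. To be left alone.
- mill: Bystander, loose: dark wood pepper mill 165 mm tall, 56 mm across. Origin: centre of its underside. To be left alone.
- jar: Bystander, loose: glass storage jar with steel cap, 110 mm tall, 64 mm across. Origin: centre of its underside. To be left alone.
- tin: Bystander, loose: steel food tin 110 mm tall, 74 mm across. Origin: centre of its underside. To be left alone.
- pot: Bystander, loose: terracotta plant pot, empty, 70 mm tall, 90 mm across. Origin: centre of its underside. To be left alone.
Not all that is in view belongs to the job. Leave any pink look-alike of the middle alone.

How it is judged:
By the outcome, as a careful person would: the job done as asked, in the order asked, and still so for the second after the job is handed in, with the robot touching nothing.
Of narrow, middle, wide only 2 to 3 are there at a start; the rules pass over those that are not, and their reading is None.
At some moment in a run one of narrow, middle, wide may be knocked a few centimetres aside while the robot is not near it.
It also fails if it takes over 210 s, if anything falls off the work surface, if the arm or the gripper's body presses on something with over 40 N, if the wrist force passes 120 N, or if a joint passes its speed limit or range.

## Working session

There is one attempt and no reset: what is moved stays moved. The work goes in short steps, Python scripts to look and compute and a tool call to move; the robot and the scene stay as the last step left them, time stands still between calls to the robot, and variables do not carry over. Pictures are saved under pics/ and viewed, at most 14 in all, crops included, and the job is handed in when it is done.

Besides the shell and the picture viewer there is one more tool, called after "Emit:" as name(argument=value, ...) on one line, values as JSON. move_arm: Moves the arm, as the interface text tells. Its arguments: {"type":"object","properties":{"rows":{"type":"string"}},"required":["rows"]}

```bash
mkdir -p pics
cat > h.py <<'E'
from cell import *
import numpy as np, cv2
from scipy.spatial.transform import Rotation as R
def snap(n,f):
    s=read_state(); g=get_image(n); cv2.imwrite('pics/'+f,g['img'][:,:,::-1])
    return s,g
E
python3 - <<'E'
from h import *
for n in('side','top','wrist'):
    s,g=snap(n,n+'0.png'); print({k:v for k,v in g.items() if k!='img'})
print(s)
E
```

```text
{'vfov': 51.755461532825734, 'cx': 318.6999198070062, 'cy': 239.0885348546259, 'extrinsics': array([[-9.51774641e-01,  2.03429624e-01, -2.29655005e-01,
         3.05801053e+02],
       [-3.06544495e-01, -6.61000874e-01,  6.84914825e-01,
         8.15647966e+02],
       [-1.24701936e-02,  7.22284039e-01,  6.91484101e-01,
         1.01635176e+03],
       [ 0.00000000e+00,  0.00000000e+00,  0.00000000e+00,
         1.00000000e+00]])}
{'vfov': 46.95844311742733, 'cx': 314.89689882868373, 'cy': 245.73158697004388, 'extrinsics': array([[-1.99337207e-02,  9.88236089e-01, -1.51631394e-01,
         3.72439180e+02],
       [-9.99784649e-01, -1.88274138e-02,  8.72839137e-03,
        -2.05913700e+01],
       [ 5.77088433e-03,  1.51772730e-01,  9.88398571e-01,
         1.53874433e+03],
       [ 0.00000000e+00,  0.00000000e+00,  0.00000000e+00,
         1.00000000e+00]])}
{'vfov': 59.9496723742082, 'cx': 325.9148863809353, 'cy': 240.27800406419854, 'T_tool_cam': array([[-8.32600449e-04,  9.48299033e-01,  3.17377143e-01,
         8.10050099e+01],
       [ 9.99999534e-01,  6.34433553e-04,  7.2773777
[... 191 characters left out ...]
00000e+00]])}
{'clock': 0.1, 'qpos': array([ 1.13423563,  0.6292367 ,  0.03846316,  1.5182678 , -0.02702246,
        0.99629611, -0.01997878]), 'qd': array([-0.00131454, -0.00227599,  0.00124234, -0.00223564, -0.00044171,
       -0.00052866,  0.00081998]), 'tau': array([ 2.30007128e-03, -5.64533329e+01,  1.23019550e+00, -1.93978661e+01,
        1.12286882e-02,  5.37197397e-03, -3.48065385e-05]), 'eef_pos': array([ 235.34542139, -605.33439381,  249.19238839]), 'tool_rot': array([-3.13990299e+00,  8.02411889e-06,  3.70754820e-01]), 'force': array([-1.08538063,  0.96272376,  0.42743709]), 'torque': array([ 0.02021303,  0.02203091, -0.00609045]), 'gripper_force': 0.0, 'width': 85.62323703367643}
```

View pics/top0.png

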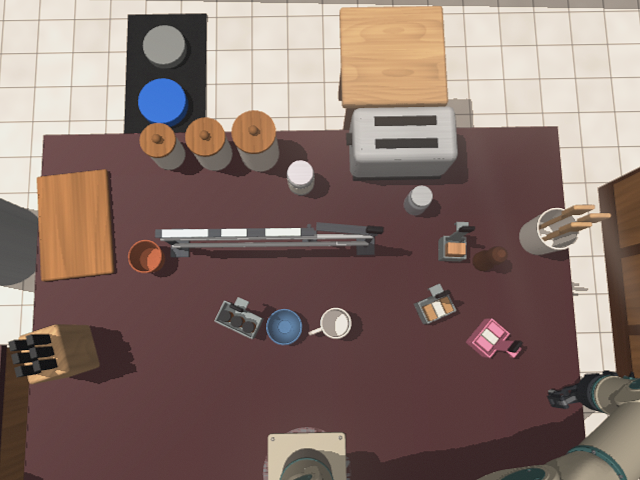

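View pics/side0.png

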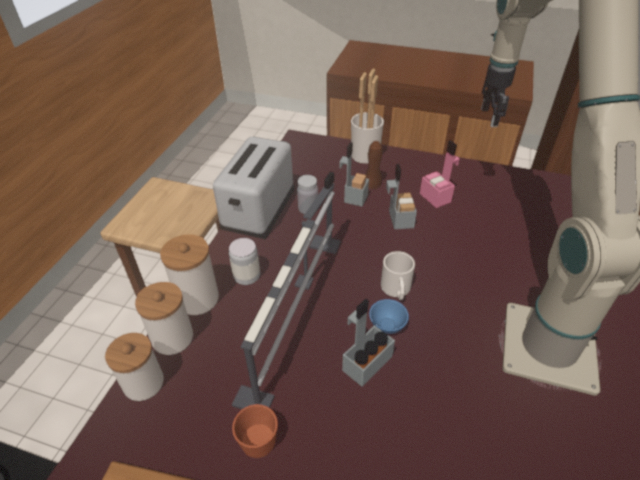

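```bash
cat >> h.py <<'E'
def crop(im,x0,y0,w,h,s,step=10):
    c=cv2.resize(im[y0:y0+h,x0:x0+w],None,fx=s,fy=s,interpolation=cv2.INTER_CUBIC)
    for x in range(-(-x0//step)*step,x0+w,step):
        X=int((x-x0+.5)*s); cv2.line(c,(X,0),(X,6),(0,255,255),1); cv2.putText(c,str(x),(X+1,14),0,.3,(0,255,0),1)
    for y in range(-(-y0//step)*step,y0+h,step):
        Y=int((y-y0+.5)*s); cv2.line(c,(0,Y),(6,Y),(0,255,255),1); cv2.putText(c,str(y),(7,Y+3),0,.3,(0,255,0),1)
    return c
E
python3 - <<'E'
from h import *
t=cv2.imread('pics/top0.png');s=cv2.imread('pics/side0.png')
def pad(i,h,w):return cv2.copyMakeBorder(i,0,h-i.shape[0],0,w-i.shape[1],0)
a=crop(t,150,213,250,50,3.2); b=crop(t,205,215,65,130,2.8); 
c1=crop(t,405,215,110,95,4); c2=crop(t,405,280,70,50,4); c3=crop(t,205,290,70,55,4)
r=np.hstack([c1,np.vstack([pad(c3,220,280)]) if 0 else pad(c3,380,280)])
r[225:380,440:720]=pad(c2,200,280)[:155]
cv2.imwrite('pics/tc.png',np.vstack([a,pad(r,380,800)]))
A=crop(s,230,165,120,250,2.4)
B=crop(s,335,140,90,90,4); C=crop(s,335,295,70,85,2.8)
cv2.imwrite('pics/sc.png',np.hstack([A,pad(np.vstack([B,pad(C,240,360)]),600,370)]))
E
```

```text
(no output)
```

View pics/tc.png

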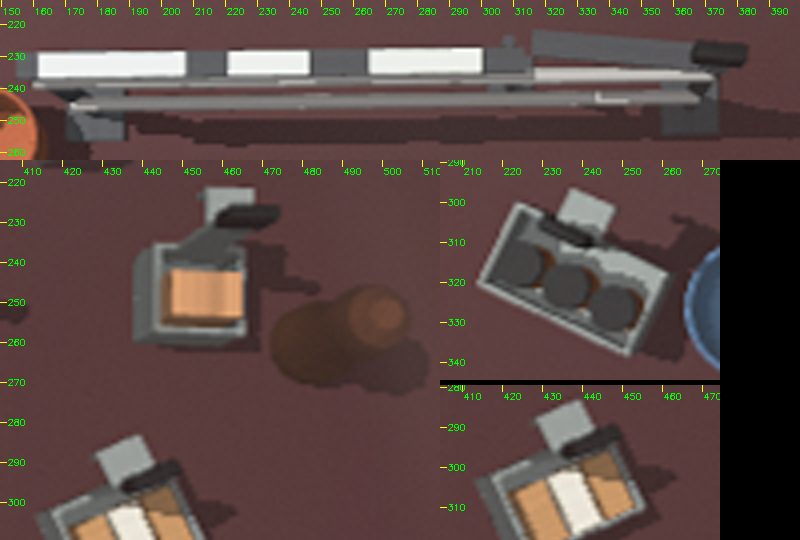

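View pics/sc.png

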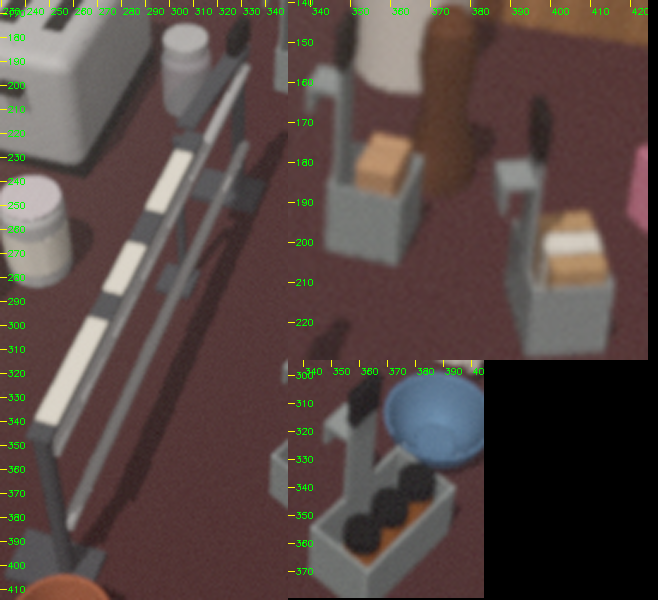

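```bash
cat >> h.py <<'E'
import json
from scipy.optimize import least_squares
def cams():
    c={}
    for n in('side','top'):
        g=get_image(n); c[n]=(g['vfov'],g['cx'],g['cy'],np.array(g['extrinsics']))
    return c
def proj(c,P):
    v,cx,cy,T=c; f=240/np.tan(np.radians(v)/2)
    q=(np.asarray(P)-T[:3,3])@T[:3,:3]
    return np.c_[cx+f*q[:,0]/-q[:,2], cy-f*q[:,1]/-q[:,2]]
def l2w(p,L):
    return R.from_euler('z',p[3]).apply(np.asarray(L,float))+p[:3]
def fit(C,obs,p0):  # obs: {cam:[(x,y,z,u,v)]}
    def f(p): return np.concatenate([(proj(C[n],l2w(p,np.array(o)[:,:3]))-np.array(o)[:,3:]).ravel() for n,o in obs.items()])
    r=least_squares(f,p0,loss='soft_l1',x_scale=[100,100,100,1]); return r.x,f(r.x)
E
cat > f.py <<'E'
from h import *
C=cams(); np.set_printoptions(precision=2,suppress=True)
O={'rail':({'top':[(8,251,224,161.4,232.5),(8,141,224,207.6,232.3),(8,108,224,220.8,232.2),(8,48,224,246,232.1),(8,2,224,264.5,231.6),(8,-82,224,300.4,231.3),(0,-260,200,372.9,236.2),(0,-260,85,368.3,243.1),(0,260,85,171.4,245.3),(8,-260,240,374.5,229.4)],
 'side':[(8,251,224,248.7,340.1),(8,141,224,270.1,298.3),(8,108,224,276.6,285.3),(8,48,224,286.4,265.8),(8,2,224,294.1,252),(8,-82,224,306.4,227.8),(8,-260,240,328.7,180.3)]},[700,100,0,0]),
'narrow':({'top':[(28,0,180,466.2,228.5),(54,0,142,461.8,221.8),(-30,-30,65,465.8,258),(-30,30,65,444.5,256)],
 'side':[(28,0,180,348.2,150.8),(-30,30,0,361.2,205.2),(30,30,0,344.2,199.5),(-30,30,65,363.8,189.5),(-30,-30,65,368.2,179)]},[650,-400,0,0]),
'middle':({'top':[(28,0,180,442.2,293.5),(54,0,142,433,286),(-30,-42,65,455.8,310)],
 'side':[(28,0,180,397.5,172),(30,42,0,395,227.8),(-30,42,0,413.8,227),(-30,42,65,415.8,209.5),(30,42,65,396.2,210.8)]},[500,-350,0,.4]),
'wide':({'top':[(28,0,180,236,307),(54,0,142,242.8,299),(30,55,65,224.5,300.5),(-30,55,65,215,320.2),(-30,-55,65,252,337.5),(30,-55,65,261.5,316.5)],
 'side':[(28,0,180,361.6,309.9),(-30,55,0,362.7,379.1),(30,55,65,343.1,354.1),(-30,55,65,363.8,364.9),(-30,-55,65,394.5,339.9)]},[500,200,0,-.4])}
P={}
for k,(o,p0) in O.items():
    p,r=fit(C,o,p0); P[k]=p.tolist(); print(k,p,'\n',r.reshape(-1,2).T)
for k in('narrow','middle','wide'): print(k,'grip',l2w(P[k],[[28,0,180]]))
print('knob',l2w(P['rail'],[[8,-260,240]]))
json.dump(P,open('P.json','w'))
E
python3 f.py
```

```text
rail [601.91  85.49   0.35  -0.01] 
 [[ 0.36 -0.17  0.33  0.01  0.57 -0.54 -0.41 -0.51  0.9  -0.28 -0.45  0.11
  -0.42 -0.   -0.37 -0.3  -0.01]
 [ 0.53  0.27  0.24  0.09  0.4   0.35 -0.35  0.06 -0.14  0.32 -0.12 -0.86
   0.57  0.26 -0.14  0.1  -1.1 ]]
narrow [ 589.3  -412.23   -2.37   -0.04] 
 [[ 0.15  0.25  0.36 -0.56  0.56  0.38 -0.48 -1.23 -0.3 ]
 [ 0.18 -0.34 -0.19  1.38 -1.14  0.42  2.19  0.04 -0.46]]
middle [ 429.11 -353.23    1.99    0.43] 
 [[-0.43  0.48  0.06 -0.01 -0.74 -0.15  0.5   0.13]
 [ 0.59 -0.2  -0.24 -0.77  0.21 -0.75  0.42  0.88]]
wide [406.26 173.24  -0.61  -0.43] 
 [[ 0.76  0.33 -0.41 -0.57  0.3   0.28 -0.18 -0.47 -0.34 -0.13 -0.62]
 [ 0.57 -0.31 -0.21  0.96  0.62  0.56 -2.15  6.15 -0.21  4.89 -1.42]]
narrow grip [[ 617.28 -413.31  177.63]]
middle grip [[ 454.56 -341.56  181.99]]
wide grip [[431.68 161.48 179.39]]
knob [[ 607.64 -174.57  240.35]]
```

```bash
cat >> h.py <<'E'
def go(xyz,psi,s=None,say=''):
    """row numbers from the present measured pose to a tool-down pose"""
    s=s or read_state(); r0=R.from_euler('xyz',s['tool_rot']); r1=R.from_euler('xyz',[np.pi,0,psi])
    d=r0.inv().apply(np.asarray(xyz)-s['eef_pos'])/300; w=(r0.inv()*r1).as_rotvec()/(np.pi/2)
    n=max(np.linalg.norm(d)*300/41.7,np.degrees(np.linalg.norm(w)*np.pi/2)/7.16)
    print(say,' '.join('%.4f'%v for v in np.r_[d,w]),'rows>=%.1f'%n)
E
python3 - <<'E'
from h import *
P=json.load(open('P.json')); print(P['rail'])
go([607.6,-174.6,320],1.48)
E
```

```text
[601.9057496524174, 85.49473137666509, 0.3545357311212561, -0.008717973576877513]
 1.6766 -0.8897 -0.2340 -0.0005 -0.0003 -0.7061 rows>=13.8
```

Emit:
move_arm(rows="0.9 -0.47 -0.234 0 0 -0.4 -1;0.9 -0.47 -0.234 0 0 -0.4 -1;0.9 -0.47 -0.234 0 0 -0.4 -1;0.9 -0.47 -0.234 0 0 -0.4 -1;0.9 -0.47 -0.234 0 0 -0.4 -1;0.9 -0.47 -0.234 0 0 -0.4 -1;0.9 -0.47 -0.234 0 0 -0.4 -1;0.9 -0.47 -0.234 0 0 -0.4 -1;0.9 -0.47 -0.234 0 0 -0.4 -1")

```text
clock: 1.0
eef_pos: [441.5, -371.0, 321.7]
tool_rot: [3.138, -0.004, 1.009]
force: [0.4, 0.2, -0.2]
width: 85.3
gripper_force: 0.0
```

```bash
python3 -c "
from h import *
go([607.6,-174.6,320],1.48)"
```

```text
0.8488 0.1197 0.0097 0.0027 -0.0021 -0.2999 rows>=6.2
```

Emit:
move_arm(rows="0.85 0.12 0.005 0 0 -0.3 -1;0.85 0.12 0.005 0 0 -0.3 -1;0.85 0.12 0.005 0 0 -0.3 -1;0.85 0.12 0.005 0 0 -0.3 -1;0.85 0.12 0.005 0 0 -0.3 -1;0.85 0.12 0.005 0 0 -0.3 -1;0.85 0.12 0.005 0 0 -0.3 -1;0.85 0.12 0.005 0 0 -0.3 -1;0.85 0.12 0.005 0 0 -0.3 -1;0.85 0.12 0.005 0 0 -0.3 -1")

```text
clock: 1.83
eef_pos: [603.2, -184.0, 318.4]
tool_rot: [-3.14, 0.002, 1.468]
force: [-0.2, -0.3, -0.8]
width: 85.1
gripper_force: 0.0
```

```bash
cat >> h.py <<'E'
def wcam(s,g):
    T=np.eye(4); T[:3,:3]=R.from_euler('xyz',s['tool_rot']).as_matrix(); T[:3,3]=s['eef_pos']
    return (g['vfov'],g['cx'],g['cy'],T@np.array(g['T_tool_cam']))
E
python3 -c "
from h import *
s,g=snap('wrist','w1.png'); print(s['eef_pos'],s['tool_rot'])
P=json.load(open('P.json'))
c=wcam(s,g)
print(proj(c,l2w(P['rail'],[[8,-260,254],[8,-260,226],[8,-115,224],[-2,-115,224],[0,-130,200]])))
json.dump([c[0],c[1],c[2],c[3].tolist()],open('w1.json','w'))"
```

```text
[ 603.20155633 -183.99215724  318.35869013] [-3.14029964e+00  1.72267883e-03  1.46756666e+00]
[[333.64814144 255.36996479]
 [332.86106213 237.31401916]
 [303.23400305 -75.16942352]
 [280.74025158 -72.58629766]
 [293.4475399  -19.46422036]]
```

View pics/w1.png

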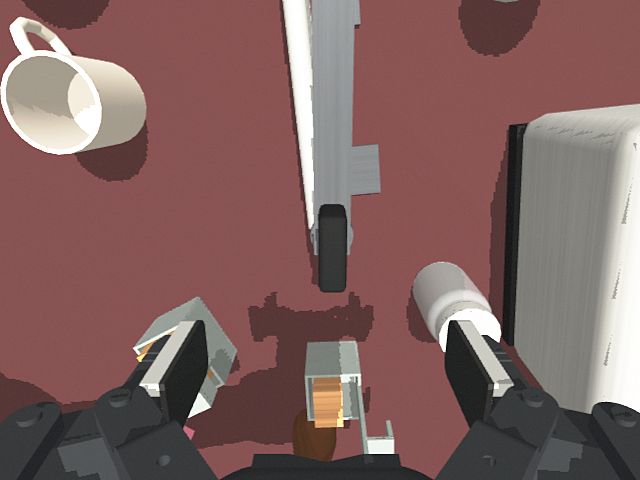

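```bash
python3 -c "
from h import *
go([607.5,-172.8,245.5],1.467)"
```

```text
0.0395 0.0107 0.2435 -0.0006 0.0010 -0.0000 rows>=1.8
```

Emit:
move_arm(rows="0.04 0.011 0.1 0 0 0 -1;0.04 0.011 0.243 0 0 0 -1;0.04 0.011 0.243 0 0 0 -1;0.04 0.011 0.243 0 0 0 -1;0.04 0.011 0.243 0 0 0 1;0.04 0.011 0.243 0 0 0 1;0.04 0.011 0.243 0 0 0 1;0.04 0.011 0.243 0 0 0 1;0.04 0.011 0.243 0 0 0 1;0.04 0.011 0.243 0 0 0 1;0.04 0.011 0.243 0 0 0 1;0.04 0.011 0.243 0 0 0 1")

```text
clock: 2.88
eef_pos: [607.8, -170.0, 246.8]
tool_rot: [-3.14, 0.0, 1.47]
force: [-5.1, 0.8, 5.2]
width: 13.1
gripper_force: 59.9
```

Emit:
move_arm(rows="0 0 0 0 0 0.08 1;0 0 0 0 0 0.16 1;0 0 0 0 0 0.24 1;0 0 0 0 0 0.32 1;0 0 0 0 0 0.4 1;0 0 0 0 0 0.48 1;0 0 0 0 0 0.56 1;0 0 0 0 0 0.64 1;0 0 0 0 0 0.72 1;0 0 0 0 0 0.8 1;0 0 0 0 0 0.88 1;0 0 0 0 0 0.945 1")

```text
clock: 3.88
eef_pos: [611.6, -174.3, 246.9]
tool_rot: [3.135, -0.007, -0.022]
force: [7.5, -8.7, -4.4]
width: 13.0
gripper_force: 58.6
```

Emit:
move_arm(rows="0 0 0 0 0 0 1;0 0 0 0 0 0 1;0 0 0 0 0 0 -1;0 0 0 0 0 0 -1;0 0 0 0 0 0 -1;0 0 0 0 0 0 -1;0 0 0 0 0 0 -1;0 0 0 0 0 0 -1;0 0 -0.1 0 0 0 -1;0 0 -0.2 0 0 0 -1;0 0 -0.3 0 0 0 -1;0 0 -0.3 0 0 0 -1")

```text
clock: 4.88
eef_pos: [611.8, -170.9, 342.5]
tool_rot: [3.139, -0.011, -0.014]
force: [0.7, -1.2, 0.5]
width: 85.4
gripper_force: 0.0
```

```bash
python3 -c "
from h import *
s,g=snap('wrist','w2.png'); s,t=snap('top','t2.png')
a=cv2.resize(g['img'][:,:,::-1],(400,300)); b=crop(t['img'][:,:,::-1].copy(),200,190,200,150,4,20)
b[0:300,400:800]=b[0:300,400:800] 
cv2.imwrite('pics/v2.png',b)
P=json.load(open('P.json'));c=(t['vfov'],t['cx'],t['cy'],t['extrinsics'])
print(proj(c,l2w(P['rail'],[[8,-260,254],[148,-260,224],[108,-260,224]])))
go([431.7,161.5,300],np.pi/2-.43)
print(P['wide'],s['tool_rot'])
"
```

```text
[[374.88029266 228.64820387]
 [371.92176241 174.81963553]
 [372.36128159 190.66557429]]
 -0.6081 -1.0970 0.1219 0.0014 -0.0015 -0.7351 rows>=9.2
[406.26491088749265, 173.2367298942822, -0.6060390837078117, -0.4334721617239288] [ 3.14001059 -0.00729709 -0.0140323 ]
```

View pics/v2.png

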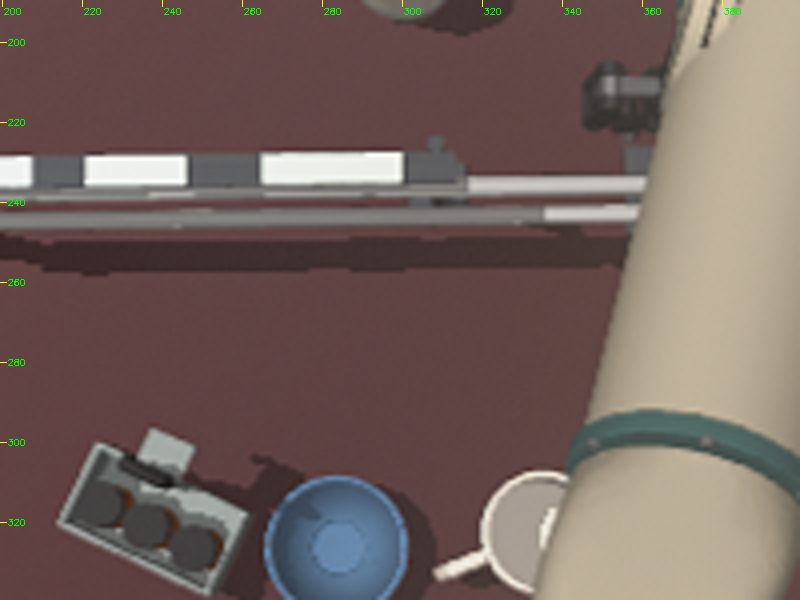

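Emit:
move_arm(rows="-0.5 -0.9 0.05 0 0 -0.6 -1;-0.5 -0.9 0.05 0 0 -0.6 -1;-0.5 -0.9 0.05 0 0 -0.6 -1;-0.5 -0.9 0.05 0 0 -0.6 -1;-0.5 -0.9 0.05 0 0 -0.6 -1;-0.5 -0.9 0.05 0 0 -0.6 -1;-0.5 -0.9 0.05 0 0 -0.6 -1;-0.5 -0.9 0.05 0 0 -0.6 -1;-0.5 -0.9 0.05 0 0 -0.6 -1;-0.5 -0.9 0.05 0 0 -0.6 -1")

```text
clock: 5.82
eef_pos: [461.9, 102.4, 320.1]
tool_rot: [-3.141, 0.001, 0.93]
force: [0.9, 0.8, 0.0]
width: 85.3
gripper_force: 0.0
```

```bash
python3 -c "
from h import *
go([431.7,161.5,290],np.pi/2-.43)
"
```

```text
0.0978 -0.1984 0.1003 -0.0006 0.0009 -0.1342 rows>=1.7
```

Emit:
move_arm(rows="0.098 -0.198 0.1 0 0 -0.134 -1;0.098 -0.198 0.1 0 0 -0.134 -1;0.098 -0.198 0.1 0 0 -0.134 -1;0.098 -0.198 0.1 0 0 -0.134 -1")

```text
clock: 6.15
eef_pos: [432.5, 160.6, 289.8]
tool_rot: [-3.14, 0.002, 1.138]
force: [0.6, -0.0, -0.5]
width: 85.1
gripper_force: 0.0
```

```bash
cat >> h.py <<'E'
def look(name,f):
    """wrist picture + where the model predicts the grip top corners"""
    s,g=snap('wrist',f); P=json.load(open('P.json')); c=wcam(s,g)
    print(s['eef_pos'],s['tool_rot'])
    print('grip top centre',proj(c,l2w(P[name],[[28,0,200]])).round(1),'corners',proj(c,l2w(P[name],[[23,-16,200],[33,-16,200],[33,16,200],[23,16,200]])).round(1).tolist(),'hook rear',proj(c,l2w(P[name],[[54,-15,142],[54,15,142]])).round(1).tolist())
    return s,c
def onplane(c,uv,z):
    v,cx,cy,T=c; f=240/np.tan(np.radians(v)/2)
    d=T[:3,:3]@np.array([(uv[0]-cx)/f,-(uv[1]-cy)/f,-1]); return T[:3,3]+d*(z-T[2,3])/d[2]
E
python3 -c "
from h import *
look('wide','w3.png')
s,t=snap('top','t3.png'); w=cv2.imread('pics/w3.png')
a=crop(w,0,0,640,480,.9375,40); b=crop(t['img'][:,:,::-1].copy(),300,155,100,110,2,20)
o=np.zeros((450,800,3),'u1'); o[:,:600]=a; o[:220,600:]=b; cv2.imwrite('pics/v3.png',o)
"
```

```text
[432.54383201 160.59396098 289.78486712] [-3.14021721e+00  1.99537203e-03  1.13805497e+00]
grip top centre [[323.9 254.4]] corners [[315.1, 281.0], [332.9, 281.0], [333.2, 226.5], [314.6, 226.5]] hook rear [[362.0, 245.3], [363.2, 203.1]]
```

View pics/v3.png

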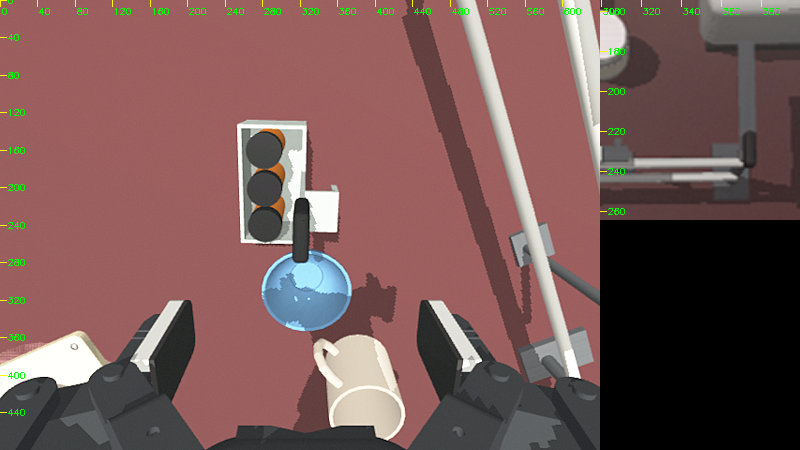

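```bash
python3 -c "
from h import *
go([430.8,161.8,188],np.pi/2-.433)
"
```

```text
0.0034 -0.0132 0.3422 0.0005 0.0006 -0.0021 rows>=2.5
```

Emit:
move_arm(rows="0.003 -0.013 0.12 0 0 0 -1;0.003 -0.013 0.24 0 0 0 -1;0.003 -0.013 0.34 0 0 0 -1;0.003 -0.013 0.34 0 0 0 -1;0.003 -0.013 0.34 0 0 0 1;0.003 -0.013 0.34 0 0 0 1;0.003 -0.013 0.34 0 0 0 1;0.003 -0.013 0.34 0 0 0 1;0.003 -0.013 0.34 0 0 0 1;0.003 -0.013 0.34 0 0 0 1;0.003 -0.013 0.34 0 0 0 1;0.003 -0.013 0.34 0 0 0 1")

```text
clock: 7.25
eef_pos: [430.3, 164.2, 189.7]
tool_rot: [3.14, -0.002, 1.139]
force: [-0.5, -0.4, 7.3]
width: 9.1
gripper_force: 60.3
```

```bash
python3 -c "
from h import *
P=json.load(open('P.json'))
s=read_state();print(s['eef_pos'],s['tool_rot'],s['width'])
# hover: caddy origin at rail x=-40 -> grip rail x=-12, y=-185
q=l2w(P['rail'],[[-12,-185,0]])[0];print(q)
go([q[0]-120,q[1],315],np.pi/2-.0087)
"
```

```text
[430.26397074 164.20683091 189.68609959] [ 3.14024705e+00 -1.77230878e-03  1.13871518e+00] 9.06936647420933
[ 5.88293401e+02 -9.93936240e+01  3.54535731e-01]
 -0.7441 0.4836 -0.4184 0.0011 -0.0009 -0.2695 rows>=7.1
```

Emit:
move_arm(rows="0 0 -0.1 0 0 0 1;0 0 -0.2 0 0 0 1;0 0 -0.3 0 0 0 1;-0.1 0.07 -0.4 0 0 -0.04 1;-0.2 0.14 -0.42 0 0 -0.08 1;-0.3 0.21 -0.42 0 0 -0.12 1;-0.4 0.28 -0.42 0 0 -0.16 1;-0.5 0.34 -0.42 0 0 -0.2 1;-0.6 0.4 -0.42 0 0 -0.24 1;-0.7 0.45 -0.42 0 0 -0.27 1;-0.744 0.484 -0.42 0 0 -0.27 1;-0.744 0.484 -0.42 0 0 -0.27 1")

```text
clock: 8.25
eef_pos: [467.3, -105.6, 313.9]
tool_rot: [-3.14, 0.003, 1.556]
force: [0.6, -0.9, -4.8]
width: 8.7
gripper_force: 59.9
```

```bash
python3 -c "
from h import *
s=read_state();print(s['eef_pos'],s['tool_rot'],s['width'],s['force'])
g=get_image('wrist');g2=get_image('side')
o=np.hstack([cv2.resize(g['img'],(480,360)),cv2.resize(g2['img'][120:340,230:430],(320,352)).repeat(1,0)[:352][[*range(352)]+[351]*8]])
cv2.imwrite('pics/v4.png',o[:,:,::-1])
P=json.load(open('P.json'))
q=l2w(P['rail'],[[-12,-185,0]])[0]
go([q[0],q[1],315],np.pi/2-.0087)
"
```

```text
[ 467.30804634 -105.59302426  313.88104741] [-3.1400843   0.00325407  1.55556856] 8.717611536702895 [ 0.56781724 -0.93841989 -4.75192746]
 0.0068 0.4039 -0.0045 -0.0015 -0.0005 -0.0007 rows>=2.9
```

View pics/v4.png

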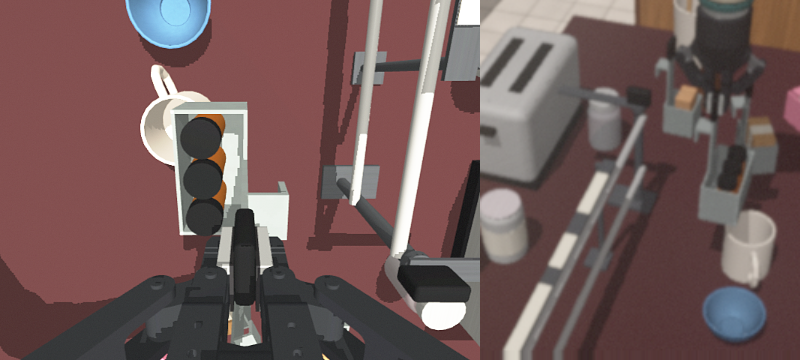

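Emit:
move_arm(rows="0.007 0.13 -0.003 0 0 0 1;0.007 0.26 -0.003 0 0 0 1;0.007 0.36 -0.003 0 0 0 1;0.007 0.404 -0.003 0 0 0 1;0.007 0.404 -0.003 0 0 0 1;0.007 0.404 -0.003 0 0 0 1;0.007 0.404 -0.003 0 0 0 1")

```text
clock: 8.93
eef_pos: [587.7, -97.7, 315.1]
tool_rot: [-3.139, -0.0, 1.564]
force: [-0.0, -0.1, -5.0]
width: 9.3
gripper_force: 60.0
```

```bash
python3 -c "
from h import *
P=json.load(open('P.json'))
s,g=snap('wrist','w5.png'); c=wcam(s,g); print(s['eef_pos'],s['tool_rot'])
q=l2w(P['rail'],[[-12,-185,0]])[0]
go([q[0],q[1],262],np.pi/2-.0087)
print('hook rear pred if -40', proj(c,l2w(P['rail'],[[14,-170,127+142],[14,-170,125+118],[6,-130,200],[-6,-130,200],[6,-180,200],[-6,-180,200]])).round(1).tolist())
cv2.imwrite('pics/v5.png',crop(g['img'][:,:,::-1].copy(),240,40,220,260,2.3,20))
"
```

```text
[587.73877209 -97.70196634 315.14534942] [-3.13947096e+00 -3.85298474e-04  1.56427127e+00]
 -0.0044 0.0018 0.1783 -0.0009 -0.0001 0.0010 rows>=1.3
hook rear pred if -40 [[387.4, 262.9], [380.2, 243.7], [359.9, 152.2], [338.7, 152.2], [357.7, 236.3], [337.8, 236.3]]
```

View pics/v5.png

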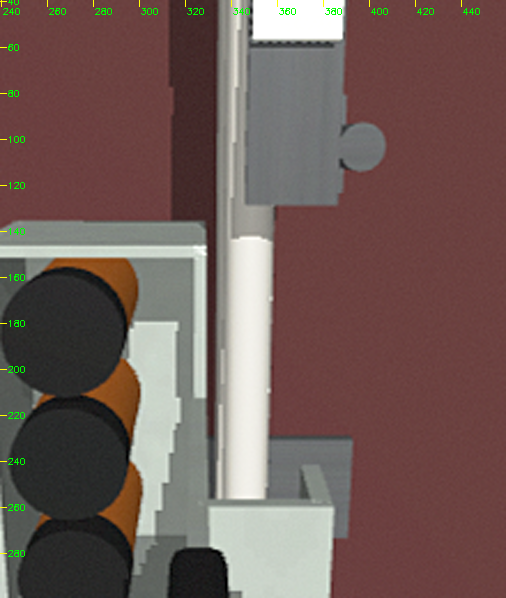

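Emit:
move_arm(rows="-0.004 0.006 0.05 0 0 0 1;-0.004 0.006 0.1 0 0 0 1;-0.004 0.006 0.14 0 0 0 1;-0.004 0.006 0.178 0 0 0 1;-0.004 0.006 0.178 0 0 0 1;-0.004 0.006 0.178 0 0 0 1;-0.004 0.006 0.178 0 0 0 1")

```text
clock: 9.57
eef_pos: [591.1, -99.9, 263.4]
tool_rot: [3.14, 0.0, 1.563]
force: [0.6, -0.6, -5.3]
width: 8.6
gripper_force: 60.0
```

```bash
python3 -c "
from h import *
P=json.load(open('P.json'))
s=read_state(); print(s['force'])
q=l2w(P['rail'],[[-11,-50,0],[-11,100,0],[-11,196,0]])
for x in q: go([x[0],x[1],262],np.pi/2-.0087)
s,g=snap('side','s6.png'); cv2.imwrite('pics/v6.png',crop(g['img'][:,:,::-1].copy(),280,120,140,140,4,20))
"
```

```text
[ 0.6363376  -0.63110816 -5.26096851]
 0.4516 -0.0058 0.0046 0.0010 0.0001 0.0005 rows>=3.2
 0.9516 -0.0054 0.0045 0.0010 0.0001 0.0005 rows>=6.8
 1.2716 -0.0051 0.0045 0.0010 0.0001 0.0005 rows>=9.1
```

View pics/v6.png

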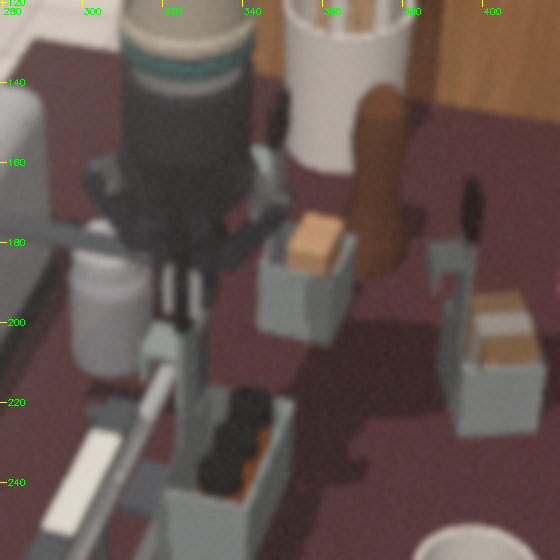

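Emit:
move_arm(rows="0.08 -0.003 0.004 0 0 0 1;0.16 -0.005 0.004 0 0 0 1;0.24 -0.005 0.004 0 0 0 1;0.32 -0.005 0.004 0 0 0 1;0.4 -0.005 0.004 0 0 0 1;0.48 -0.005 0.004 0 0 0 1;0.56 -0.005 0.004 0 0 0 1;0.64 -0.005 0.004 0 0 0 1;0.72 -0.005 0.004 0 0 0 1;0.8 -0.005 0.004 0 0 0 1;0.8 -0.005 0.004 0 0 0 1;0.8 -0.005 0.004 0 0 0 1")

```text
clock: 10.62
eef_pos: [591.4, 142.9, 262.2]
tool_rot: [3.14, -0.002, 1.567]
force: [0.5, -0.2, -5.0]
width: 9.2
gripper_force: 59.9
```

```bash
python3 -c "
from h import *
P=json.load(open('P.json'))
s=read_state(); print(s['force'],s['eef_pos'])
q=l2w(P['rail'],[[-11,100,0],[-11,196,0]])
for x in q: go([x[0],x[1],262],np.pi/2-.0087)
"
```

```text
[ 0.46269838 -0.15095429 -4.98187828] [591.36369246 142.94189706 262.15725287]
 0.1422 0.0009 0.0008 0.0011 -0.0011 0.0032 rows>=1.0
 0.4621 0.0025 0.0013 0.0011 -0.0011 0.0032 rows>=3.3
```

Emit:
move_arm(rows="0.08 0.001 0.001 0 0 0.003 1;0.16 0.001 0.001 0 0 0.003 1;0.24 0.002 0.001 0 0 0.003 1;0.32 0.002 0.001 0 0 0.003 1;0.4 0.002 0.001 0 0 0.003 1;0.462 0.002 0.001 0 0 0.003 1;0.462 0.002 0.001 0 0 0.003 1;0.462 0.002 0.001 0 0 0.003 1;0.462 0.002 0.001 0 0 0.003 1")

```text
clock: 11.37
eef_pos: [593.6, 276.9, 261.1]
tool_rot: [3.141, 0.002, 1.557]
force: [-0.4, -0.2, -5.0]
width: 9.1
gripper_force: 59.9
```

```bash
python3 -c "
from h import *
P=json.load(open('P.json'))
s,g=snap('wrist','w7.png'); print(s['force'],s['eef_pos'],s['tool_rot']); c=wcam(s,g)
z=s['eef_pos'][2]-190
print('box +y corner pred',proj(c,l2w(P['rail'],[[-11,251,z+65],[-71,251,z+65],[8,251,224],[8,141,224],[-11,141,z+65]])).round(1).tolist())
s,t=snap('top','t7.png')
a=crop(g['img'][:,:,::-1].copy(),180,0,280,300,2,20); b=crop(t['img'][:,:,::-1].copy(),150,215,60,70,4,10)
o=np.zeros((600,800,3),'u1');o[:,:560]=a;o[:280,560:]=b; cv2.imwrite('pics/v7.png',o)
print('top pred',proj(cams()['top'],l2w(P['rail'],[[-71,251,z+65],[-71,141,z+65],[8,251,224]])).round(1).tolist())
"
```

```text
[-0.37712224 -0.19556189 -4.99890274] [593.5942892  276.94681155 261.07925831] [3.14088526e+00 1.78238617e-03 1.55700029e+00]
box +y corner pred [[324.0, 138.8], [221.2, 139.4], [372.6, 158.4], [365.6, 396.6], [325.2, 307.9]]
top pred [[170.1, 269.6], [213.3, 269.1], [161.8, 233.0]]
```

View pics/v7.png

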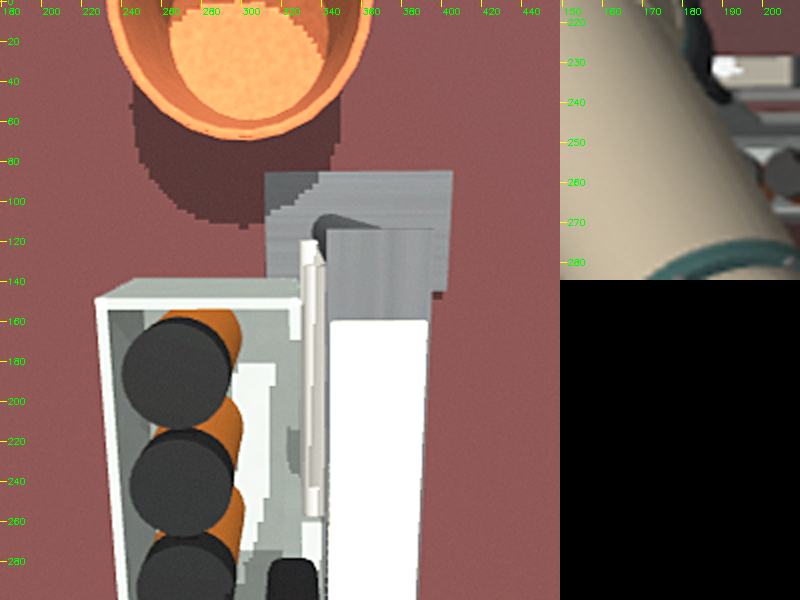

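Emit:
move_arm(rows="0.019 -0.004 0 0 0 -0.003 1;0.019 -0.004 0 0 0 -0.003 1;0.019 -0.004 0.005 0 0 -0.003 1;0.019 -0.004 0.01 0 0 -0.003 1;0.019 -0.004 0.013 0 0 -0.003 1;0.019 -0.004 0.013 0 0 -0.003 1;0.019 -0.004 0.013 0 0 -0.003 1")

```text
clock: 12.15
eef_pos: [591.9, 284.7, 257.7]
tool_rot: [3.141, -0.001, 1.563]
force: [-3.1, 0.7, 2.6]
width: 9.0
gripper_force: 60.9
```

```bash
cat >> h.py <<'E'
def edges(col,f,lo=90,hi=260,thr=20):
    im=cv2.imread('pics/'+f).astype(float)[:,col-2:col+3].mean(1); d=np.abs(np.diff(im,axis=0)).sum(1)
    return [(v,int(d[v]),im[v+1].astype(int).tolist()) for v in range(lo,hi) if d[v]>thr and d[v]==d[max(0,v-2):v+3].max()]
E
python3 -c "
from h import *
P=json.load(open('P.json'))
s,g=snap('wrist','w8.png'); print(s['force'],s['eef_pos'],s['tool_rot']); c=wcam(s,g)
z=s['eef_pos'][2]-190
print('pred',proj(c,l2w(P['rail'],[[-11,251,z+65],[-71,251,z+65],[8,251,224]])).round(1).tolist())
for f in('w7.png','w8.png'):
  print(f,edges(260,f),'\n mark',edges(370,f))
"
```

```text
[-3.08136389  0.65984449  2.56142305] [591.93720888 284.66799837 257.74801206] [ 3.14094518e+00 -5.28022454e-04  1.56309851e+00]
pred [[327.6, 152.6], [225.8, 152.6], [378.3, 180.4]]
w7.png [(91, 40, [68, 69, 109]), (94, 42, [78, 80, 129]), (138, 148, [161, 168, 167]), (148, 164, [229, 236, 230]), (154, 216, [159, 167, 156]), (159, 181, [56, 65, 76]), (212, 102, [74, 96, 127]), (215, 98, [39, 69, 111]), (220, 41, [52, 52, 53])] 
 mark [(114, 99, [161, 160, 158]), (159, 261, [214, 233, 232])]
w8.png [(98, 31, [68, 69, 110]), (101, 46, [81, 83, 133]), (104, 35, [89, 91, 148]), (138, 125, [144, 150, 162]), (148, 161, [231, 238, 232]), (154, 221, [159, 166, 157]), (159, 169, [63, 76, 94]), (212, 107, [86, 100, 118]), (215, 108, [35, 66, 110]), (221, 32, [59, 60, 60])] 
 mark [(95, 92, [135, 135, 153]), (129, 54, [111, 110, 108]), (136, 128, [147, 146, 143]), (181, 209, [193, 213, 216])]
```

Emit:
move_arm(rows="0 0 -0.01 0 0 0 1;-0.0085 0 -0.01 0 0 0 1;-0.0085 0 -0.01 0 0 0 1;-0.0085 0 -0.01 0 0 0 1;-0.0085 0 0 0 0 0 1;-0.0085 0 0 0 0 0 1;-0.0085 0 0 0 0 0 1")

```text
clock: 12.78
eef_pos: [592.2, 281.7, 257.8]
tool_rot: [3.141, 0.0, 1.563]
force: [-2.3, -1.4, 2.9]
width: 9.1
gripper_force: 60.8
```

```bash
cat >> h.py <<'E'
def centre(w,ym,f,tz=190):
    """caddy rim +y edge and mark +y end against the wrist picture; prints their offsets in mm along the rail"""
    P=json.load(open('P.json')); s,g=snap('wrist',f); c=wcam(s,g); z=s['eef_pos'][2]-tz+65
    o=[]
    a=proj(c,l2w(P['rail'],[[-51,ym+w/2,z],[-51,ym+w/2+5,z],[8,ym+w/2,224],[8,ym+w/2+5,224]]))
    print(s['eef_pos'],s['force'],a.round(1).tolist())
    for i in(0,2):
        u,v=a[i]; k=(a[i+1]-a[i])[1]/5
        for dx in (-8,0): print('rim' if i==0 else 'mark',[(e[0]+.5,round((e[0]+.5-v)/k,1),e[2]) for e in edges(int(u)+dx,f,int(v)-35,int(v)+35,90)])
E
python3 -c "
from h import *
centre(110,196,'w9.png')"
```

```text
[592.19358686 281.66843955 257.75408105] [-2.255508   -1.43572176  2.89363146] [[258.9, 147.3], [258.4, 138.6], [377.8, 172.5], [378.3, 159.2]]
rim [(139.5, np.float64(4.5), [182, 190, 176]), (148.5, np.float64(-0.7), [215, 224, 215]), (154.5, np.float64(-4.1), [98, 103, 99])]
rim [(139.5, np.float64(4.5), [179, 189, 173]), (148.5, np.float64(-0.7), [215, 223, 214]), (154.5, np.float64(-4.1), [154, 162, 155]), (161.5, np.float64(-8.1), [56, 57, 55])]
mark [(174.5, np.float64(-0.7), [255, 255, 255])]
mark [(174.5, np.float64(-0.7), [255, 255, 255])]
```

Emit:
move_arm(rows="0 0 0 0 0 0 -0.7;0 0 0 0 0 0 -1;0 0 0 0 0 0 -1;0 0 0 0 0 0 -1;0 0 0 0 0 0 -1;0 0 -0.05 0 0 0 -1;0 0 -0.1 0 0 0 -1;0 0 -0.2 0 0 0 -1;0 0 -0.28 0 0 0 -1;0 0 -0.28 0 0 0 -1")

```text
clock: 13.67
eef_pos: [594.2, 283.4, 346.6]
tool_rot: [3.133, -0.005, 1.563]
force: [0.4, 0.4, 0.7]
width: 85.8
gripper_force: 0.0
```

Emit:
move_arm(rows="-1 0 0 0 0 0 -1;-1 0 0 0 0 0 -1;-1 0 0 0 0 0 -1;-1 0 0 0 0 0 -1;-1 0 0 0 0 0 -1;-1 0 0 0 0 0 -1;-1 0 0 0 0 0 -1;-1 0 0 0 0 0 -1;-1 0 0 0 0 0 -1;-1 0 0 0 0 0 -1;-1 0 0 0 0 0 -1")

```text
clock: 14.58
eef_pos: [589.6, -16.1, 340.8]
tool_rot: [-3.142, -0.002, 1.565]
force: [-0.5, 1.3, -0.4]
width: 85.3
gripper_force: 0.0
```

```bash
python3 -c "
from h import *
P=json.load(open('P.json'))
s,t=snap('top','t10.png'); 
d=cv2.absdiff(t['img'],cv2.imread('pics/top0.png')[:,:,::-1]).sum(2)
print('narrow diff',d[215:262,435:475].mean(),'middle',d[283:325,412:460].mean())
s,t=snap('side','s10.png'); d=cv2.absdiff(t['img'],cv2.imread('pics/side0.png')[:,:,::-1]).sum(2)
print('narrow diff',d[145:207,335:370].mean(),'middle',d[165:230,385:418].mean())
go([*l2w(P['narrow'],[[28,0,0]])[0][:2],300],np.pi/2+P['narrow'][3])
"
```

```text
narrow diff 2.497872340425532 middle 42.498511904761905
narrow diff 23.318433179723502 middle 30.00792540792541
 -1.3248 0.0980 0.1349 0.0000 -0.0007 0.0218 rows>=9.6
```

Emit:
move_arm(rows="-0.95 0.07 0.03 0 0 0.02 -1;-0.95 0.07 0.03 0 0 0.02 -1;-0.95 0.07 0.03 0 0 0.02 -1;-0.95 0.07 0.03 0 0 0.02 -1;-0.95 0.07 0.03 0 0 0.02 -1;-0.95 0.07 0.03 0 0 0.02 -1;-0.95 0.07 0.03 0 0 0.02 -1;-0.95 0.07 0.03 0 0 0.02 -1;-0.95 0.07 0.03 0 0 0.02 -1;-0.95 0.07 0.03 0 0 0.02 -1")

```text
clock: 15.52
eef_pos: [609.1, -301.1, 331.5]
tool_rot: [-3.142, -0.002, 1.534]
force: [0.1, 1.3, -0.8]
width: 85.2
gripper_force: 0.0
```

```bash
python3 -c "
from h import *
P=json.load(open('P.json'))
go([*l2w(P['narrow'],[[28,0,0]])[0][:2],295],np.pi/2+P['narrow'][3])
"
```

```text
-0.3731 0.0410 0.1210 -0.0000 -0.0013 0.0011 rows>=2.8
```

Emit:
move_arm(rows="-0.373 0.041 0.12 0 0 0 -1;-0.373 0.041 0.12 0 0 0 -1;-0.373 0.041 0.12 0 0 0 -1;-0.373 0.041 0.12 0 0 0 -1;-0.373 0.041 0.12 0 0 0 -1;-0.373 0.041 0.12 0 0 0 -1")

```text
clock: 16.02
eef_pos: [617.8, -412.4, 296.0]
tool_rot: [3.141, -0.002, 1.535]
force: [1.2, 1.0, -0.3]
width: 85.3
gripper_force: 0.0
```

```bash
python3 -c "
from h import *
look('narrow','w11.png')
t=get_image('top')['img'][:,:,::-1].copy(); w=cv2.imread('pics/w11.png')
o=np.zeros((600,800,3),'u1'); o[:,:500]=crop(w,220,120,200,240,2.5,20); o[:300,500:]=crop(t,405,275,60,60,5,10)
o[300:600,500:]=crop(t,150,215,75,75,4,10)
cv2.imwrite('pics/v11.png',o)
"
```

```text
[ 617.75584063 -412.3591079   296.00358769] [ 3.14074918e+00 -2.45978618e-03  1.53502598e+00]
grip top centre [[325.5 252.6]] corners [[316.9, 278.4], [334.1, 278.4], [334.6, 225.6], [316.6, 225.6]] hook rear [[362.0, 244.6], [363.3, 203.5]]
```

View pics/v11.png

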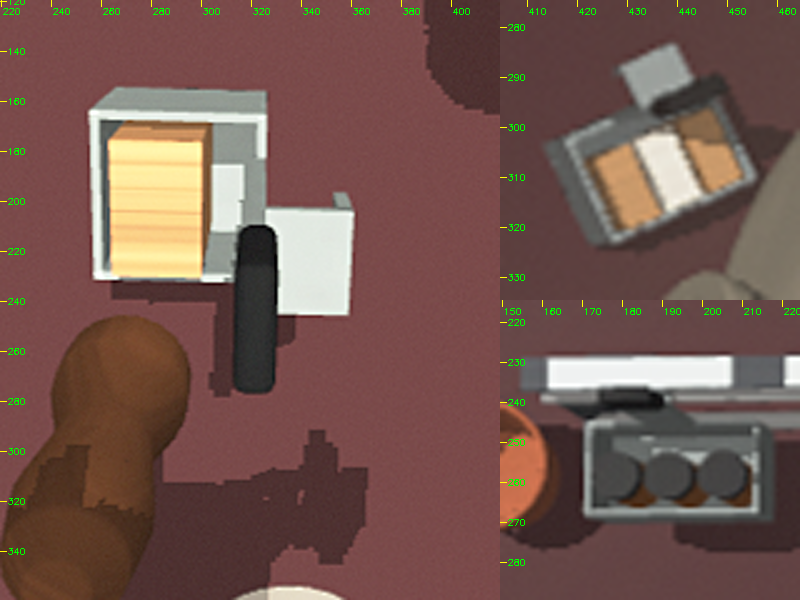

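```bash
python3 -c "
from h import *
go([615.5,-412.2,188],1.533)
"
```

```text
-0.0005 -0.0088 0.3633 0.0012 -0.0008 0.0018 rows>=2.6
```

Emit:
move_arm(rows="0 -0.009 0.12 0 0 0 -1;0 -0.009 0.24 0 0 0 -1;0 -0.009 0.36 0 0 0 -1;0 -0.009 0.36 0 0 0 -1;0 -0.009 0.36 0 0 0 1;0 -0.009 0.36 0 0 0 1;0 -0.009 0.36 0 0 0 1;0 -0.009 0.36 0 0 0 1;0 -0.009 0.36 0 0 0 1;0 -0.009 0.36 0 0 0 1;0 -0.009 0.36 0 0 0 1;0 -0.009 0.36 0 0 0 1")

```text
clock: 17.12
eef_pos: [614.5, -415.7, 189.2]
tool_rot: [3.139, 0.001, 1.532]
force: [1.3, -0.7, 3.9]
width: 8.8
gripper_force: 60.9
```

Emit:
move_arm(rows="0 0 -0.08 0 0 0 1;0 0 -0.16 0 0 0 1;0 0 -0.24 0 0 0 1;0 0 -0.32 0 0 0 1;0 0 -0.4 0 0 0 1;0 0 -0.42 0 0 0 1;0 -0.1 -0.42 0 0 0 1;0 -0.2 -0.42 0 0 0 1;0 -0.3 -0.42 0 0 0 1;0 -0.4 -0.42 0 0 0 1;0 -0.45 -0.42 0 0 0 1;0 -0.45 -0.42 0 0 0 1")

```text
clock: 18.12
eef_pos: [472.9, -411.1, 312.7]
tool_rot: [-3.135, -0.001, 1.527]
force: [0.1, -0.8, -2.9]
width: 8.8
gripper_force: 59.8
```

```bash
python3 -c "
from h import *
P=json.load(open('P.json'))
q=l2w(P['rail'],[[-12,-185,0]])[0]
go([q[0]-110,q[1],315],np.pi/2-.0087)
go([q[0],q[1],315],np.pi/2-.0087)
"
```

```text
1.0388 -0.0276 -0.0069 -0.0041 -0.0005 -0.0224 rows>=7.5
 1.0549 0.3387 -0.0092 -0.0041 -0.0005 -0.0224 rows>=8.0
```

Emit:
move_arm(rows="0 0 -0.1 0 0 0 1;0 0.1 -0.2 0 0 0 1;0 0.2 -0.27 0 0 0 1;0 0.23 -0.27 0 0 0 1;0.1 0.23 -0.27 0 0 -0.01 1;0.2 0.23 -0.27 0 0 -0.022 1;0.3 0.23 -0.27 0 0 -0.022 1;0.4 0.23 -0.27 0 0 -0.022 1;0.5 0.2 -0.27 0 0 -0.022 1;0.6 0.15 -0.27 0 0 -0.022 1;0.7 0.1 -0.27 0 0 -0.022 1;0.8 0.05 -0.2 0 0 -0.022 1")

```text
clock: 19.12
eef_pos: [504.8, -169.5, 375.9]
tool_rot: [3.135, 0.001, 1.567]
force: [1.7, 0.1, -2.6]
width: 8.7
gripper_force: 60.0
```

```bash
python3 -c "
from h import *
P=json.load(open('P.json'))
q=l2w(P['rail'],[[-11,-185,0]])[0]
go([q[0]-60,q[1],315],np.pi/2-.0087)
go([q[0],q[1],315],np.pi/2-.0087)
"
```

```text
0.2343 0.0794 0.2030 0.0042 0.0009 0.0030 rows>=2.3
 0.2351 0.2794 0.2044 0.0042 0.0009 0.0030 rows>=3.0
```

Emit:
move_arm(rows="0.1 0.05 0.05 0 0 0 1;0.2 0.08 0.12 0 0 0 1;0.235 0.1 0.2 0 0 0.003 1;0.235 0.2 0.2 0 0 0.003 1;0.235 0.279 0.2 0 0 0.003 1;0.235 0.279 0.2 0 0 0.003 1;0.235 0.279 0.2 0 0 0.003 1;0.235 0.279 0.2 0 0 0.003 1")

```text
clock: 19.78
eef_pos: [586.3, -100.7, 312.9]
tool_rot: [-3.139, -0.0, 1.562]
force: [-0.6, -0.5, -2.6]
width: 9.0
gripper_force: 61.4
```

```bash
cat >> h.py <<'E'
def hookchk(f,tz=190):
    """hook rear edge u and bar edges in the wrist picture against prediction for caddy origin at rail x=-40"""
    P=json.load(open('P.json')); s,g=snap('wrist',f); c=wcam(s,g); z=s['eef_pos'][2]-tz
    im=cv2.imread('pics/'+f).astype(float)
    print(s['eef_pos'],s['tool_rot'],s['force'])
    for nm,pts in(('hook',[[14,-170,z+142],[19,-170,z+142]]),('bar',[[-6,-160,200],[-1,-160,200]]),('bar+',[[6,-160,200],[11,-160,200]])):
        a=proj(c,l2w(P['rail'],pts)); v=int(a[0,1]+(12 if nm=='hook' else 0)); k=(a[1]-a[0])[0]/5
        r=im[v-2:v+3].mean(0); d=np.abs(np.diff(r,axis=0)).sum(1); u0=int(a[0,0])
        print(nm,a[0].round(1),k.round(2),[(u+.5,round((u+.5-a[0,0])/k,1),int(d[u])) for u in range(u0-25,u0+25) if d[u]>45 and d[u]==d[u-2:u+3].max()])
E
python3 -c "
from h import *
hookchk('w5.png') if 0 else hookchk('w13.png')
P=json.load(open('P.json'))
q=l2w(P['rail'],[[-11,-185,0]])[0]
go([q[0],q[1],262],np.pi/2-.0087)
"
```

```text
[ 586.28744328 -100.67611055  312.90545863] [-3.13931148e+00 -3.47619677e-04  1.56152458e+00] [-0.55615566 -0.53141748 -2.6133126 ]
hook [390.3 254.9] 2.27 [(385.5, np.float64(-2.1), 176), (392.5, np.float64(1.0), 62)]
bar [340.7 199.8] 1.72 [(324.5, np.float64(-9.4), 200), (330.5, np.float64(-5.9), 252), (334.5, np.float64(-3.6), 119), (337.5, np.float64(-1.8), 246), (359.5, np.float64(11.0), 184)]
bar+ [361.3 199.8] 1.72 [(337.5, np.float64(-13.8), 246), (359.5, np.float64(-1.0), 184)]
 0.0049 0.0107 0.1712 -0.0010 -0.0001 -0.0005 rows>=1.2
```

Emit:
move_arm(rows="0.004 0.005 0.05 0 0 0 1;0.004 0.005 0.1 0 0 0 1;0.004 0.005 0.14 0 0 0 1;0.004 0.005 0.17 0 0 0 1;0.004 0.005 0.17 0 0 0 1;0.004 0.005 0.17 0 0 0 1;0.004 0.005 0.17 0 0 0 1")

```text
clock: 20.42
eef_pos: [589.0, -99.8, 263.9]
tool_rot: [3.14, 0.0, 1.561]
force: [0.3, -0.6, -3.6]
width: 8.8
gripper_force: 61.4
```

```bash
python3 -c "
from h import *
hookchk('w14.png')
P=json.load(open('P.json'))
for y in(40,78):
  q=l2w(P['rail'],[[-11,y,0]])[0]; go([q[0],q[1],262],np.pi/2-.0087)
"
```

```text
[588.99738858 -99.77352541 263.86742141] [3.13995067e+00 1.92625597e-04 1.56122657e+00] [ 0.29794739 -0.59486278 -3.5809637 ]
hook [383.6 256.8] 2.26 [(385.5, np.float64(0.8), 206), (397.5, np.float64(6.1), 71)]
bar [337.5 225. ] 2.13 [(315.5, np.float64(-10.3), 160), (331.5, np.float64(-2.8), 209), (334.5, np.float64(-1.4), 161), (337.5, np.float64(-0.0), 92), (361.5, np.float64(11.3), 201)]
bar+ [363.  224.9] 2.13 [(361.5, np.float64(-0.7), 201)]
 0.7512 -0.0001 0.0065 0.0013 0.0001 -0.0006 rows>=5.4
 0.8779 -0.0002 0.0064 0.0013 0.0001 -0.0006 rows>=6.3
```

Emit:
move_arm(rows="0.08 -0.002 0.006 0 0 0 1;0.16 -0.002 0.006 0 0 0 1;0.24 -0.002 0.006 0 0 0 1;0.32 -0.002 0.006 0 0 0 1;0.4 -0.002 0.006 0 0 0 1;0.48 -0.002 0.006 0 0 0 1;0.56 -0.002 0.006 0 0 0 1;0.64 -0.002 0.006 0 0 0 1;0.72 -0.002 0.006 0 0 0 1;0.8 -0.002 0.006 0 0 0 1;0.86 -0.002 0.006 0 0 0 1;0.877 -0.002 0.006 0 0 0 1")

```text
clock: 21.47
eef_pos: [590.2, 168.6, 262.2]
tool_rot: [3.14, -0.004, 1.567]
force: [0.2, 1.7, -2.8]
width: 9.2
gripper_force: 61.4
```

Emit:
move_arm(rows="0 0 0 0 0 0 1;0 0 0.005 0 0 0 1;0 0 0.01 0 0 0 1;0 0 0.013 0 0 0 1;0 0 0.013 0 0 0 1;0 0 0.013 0 0 0 1")

```text
clock: 21.97
eef_pos: [590.6, 162.3, 257.2]
tool_rot: [-3.142, 0.0, 1.56]
force: [1.4, -0.0, -2.8]
width: 8.9
gripper_force: 61.6
```

```bash
python3 -c "
from h import *
centre(60,78,'w15.png')"
```

```text
[590.62466912 162.31857209 257.20593378] [ 1.36962625 -0.017932   -2.76827276] [[261.8, 187.3], [261.4, 179.1], [376.8, 232.4], [377.2, 220.2]]
rim [(170.5, np.float64(10.2), [123, 129, 121]), (186.5, np.float64(0.5), [182, 190, 182]), (191.5, np.float64(-2.6), [32, 58, 87]), (204.5, np.float64(-10.5), [118, 186, 246])]
rim [(170.5, np.float64(10.2), [119, 124, 115]), (186.5, np.float64(0.5), [181, 190, 182]), (191.5, np.float64(-2.6), [28, 56, 91]), (204.5, np.float64(-10.5), [117, 185, 245])]
mark [(234.5, np.float64(-0.9), [220, 245, 247])]
mark [(234.5, np.float64(-0.9), [219, 244, 246])]
```

Emit:
move_arm(rows="-0.005 0 0 0 0 0 1;-0.005 0 0 0 0 0 1;-0.005 0 0.004 0 0 0 1;-0.005 0 0.008 0 0 0 1;-0.005 0 0.01 0 0 0 1;-0.005 0 0.01 0 0 0 1;-0.005 0 0.01 0 0 0 1")

```text
clock: 22.6
eef_pos: [590.5, 161.6, 256.8]
tool_rot: [3.14, 0.0, 1.561]
force: [-4.0, -2.9, 11.5]
width: 9.1
gripper_force: 63.8
```

```bash
python3 -c "
from h import *
centre(60,78,'w16.png',189)"
```

```text
[590.52535535 161.58172197 256.78702126] [-3.95525738 -2.90335352 11.49045209] [[261.4, 186.3], [261.0, 178.1], [377.2, 230.9], [377.6, 218.7]]
rim [(170.5, np.float64(9.6), [115, 122, 114]), (186.5, np.float64(-0.1), [182, 191, 182]), (191.5, np.float64(-3.1), [31, 58, 89]), (204.5, np.float64(-11.0), [117, 185, 246])]
rim [(170.5, np.float64(9.6), [115, 121, 112]), (186.5, np.float64(-0.1), [181, 190, 182]), (191.5, np.float64(-3.1), [30, 58, 91]), (204.5, np.float64(-11.0), [116, 184, 245])]
mark [(232.5, np.float64(-0.6), [175, 201, 206])]
mark [(232.5, np.float64(-0.6), [174, 200, 206])]
```

Emit:
move_arm(rows="0 0 -0.004 0 0 0 1;0 0 -0.004 0 0 0 -1;0 0 -0.004 0 0 0 -1;0 0 -0.004 0 0 0 -1;0 0 -0.004 0 0 0 -1;0 0 -0.004 0 0 0 -1;0 0 -0.05 0 0 0 -1;0 0 -0.1 0 0 0 -1;0 0 -0.2 0 0 0 -1;0 0 -0.28 0 0 0 -1;0 0 -0.28 0 0 0 -1")

```text
clock: 23.57
eef_pos: [592.9, 163.0, 343.4]
tool_rot: [3.133, -0.003, 1.561]
force: [0.5, 0.2, 0.4]
width: 85.4
gripper_force: 0.0
```

Emit:
move_arm(rows="-1 -0.27 0 0 0 -0.1 -1;-1 -0.27 0 0 0 -0.1 -1;-1 -0.27 0 0 0 -0.1 -1;-1 -0.27 0 0 0 -0.1 -1;-1 -0.27 0 0 0 -0.1 -1;-1 -0.27 0 0 0 -0.1 -1;-1 -0.27 0 0 0 -0.1 -1;-1 -0.27 0 0 0 -0.1 -1;-1 -0.27 0 0 0 -0.1 -1;-1 -0.27 0 0 0 -0.1 -1;-1 -0.27 0 0 0 -0.1 -1")

```text
clock: 24.48
eef_pos: [506.9, -136.1, 338.1]
tool_rot: [3.141, -0.001, 1.72]
force: [0.3, -0.1, 0.1]
width: 85.7
gripper_force: 0.0
```

```bash
python3 -c "
from h import *
P=json.load(open('P.json'))
snap('top','t17.png')
go([*l2w(P['middle'],[[28,0,0]])[0][:2],295],np.pi/2+P['middle'][3])
"
```

```text
-0.6528 -0.2759 0.1428 0.0003 -0.0006 -0.1782 rows>=5.2
```

Emit:
move_arm(rows="-0.653 -0.276 0.143 0 0 -0.178 -1;-0.653 -0.276 0.143 0 0 -0.178 -1;-0.653 -0.276 0.143 0 0 -0.178 -1;-0.653 -0.276 0.143 0 0 -0.178 -1;-0.653 -0.276 0.143 0 0 -0.178 -1;-0.653 -0.276 0.143 0 0 -0.178 -1;-0.653 -0.276 0.143 0 0 -0.178 -1;-0.653 -0.276 0.143 0 0 -0.178 -1;-0.653 -0.276 0.143 0 0 -0.178 -1;-0.653 -0.276 0.143 0 0 -0.178 -1")

```text
clock: 25.37
eef_pos: [455.1, -340.8, 295.8]
tool_rot: [3.14, -0.0, 2.002]
force: [0.1, -0.2, 0.4]
width: 85.5
gripper_force: 0.0
```

```bash
python3 -c "
from h import *
look('middle','w18.png')
t=get_image('top')['img'][:,:,::-1].copy(); w=cv2.imread('pics/w18.png')
o=np.zeros((600,800,3),'u1'); o[:,:500]=crop(w,220,120,200,240,2.5,20); 
o[0:300,500:]=crop(t,155,215,100,100,3,10)
cv2.imwrite('pics/v18.png',o)
"
```

```text
[ 455.1339105  -340.75284933  295.75126696] [ 3.14024455e+00 -2.01629351e-04  2.00233298e+00]
grip top centre [[325.4 254.6]] corners [[316.6, 280.9], [334.1, 280.9], [334.6, 227.2], [316.3, 227.1]] hook rear [[362.4, 245.9], [363.7, 204.2]]
```

View pics/v18.png

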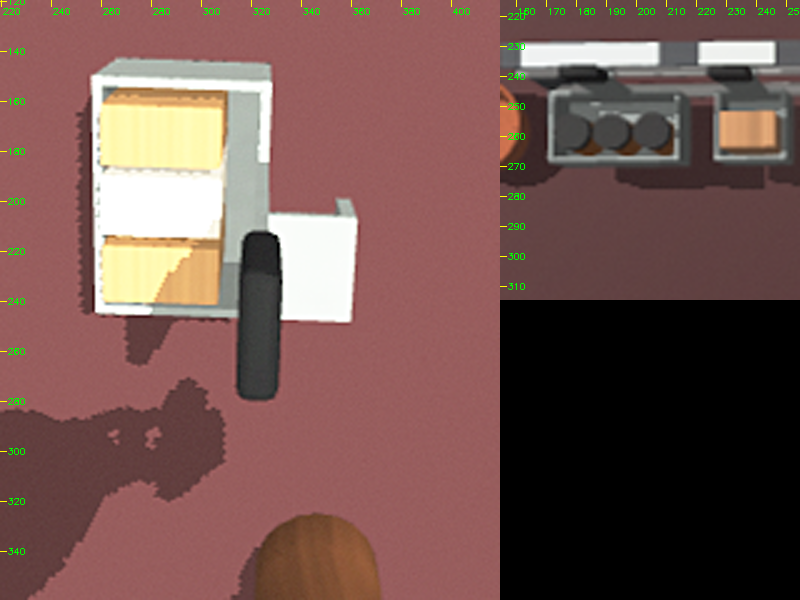

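```bash
python3 -c "
from h import *
s=read_state(); g=get_image('wrist'); c=wcam(s,g); p=onplane(c,(322.4,253.2),200); print(p)
go([p[0],p[1],188.5],1.977)
"
```

```text
[ 452.53678861 -342.94569456  200.        ]
 -0.0006 -0.0076 0.3575 0.0004 0.0002 0.0151 rows>=2.6
```

Emit:
move_arm(rows="-0.001 -0.008 0.12 0 0 0.015 -1;-0.001 -0.008 0.24 0 0 0.015 -1;-0.001 -0.008 0.358 0 0 0.015 -1;-0.001 -0.008 0.358 0 0 0.015 -1;-0.001 -0.008 0.358 0 0 0.015 1;-0.001 -0.008 0.358 0 0 0.015 1;-0.001 -0.008 0.358 0 0 0.015 1;-0.001 -0.008 0.358 0 0 0.015 1;-0.001 -0.008 0.358 0 0 0.015 1;-0.001 -0.008 0.358 0 0 0.015 1;-0.001 -0.008 0.358 0 0 0.015 1;-0.001 -0.008 0.358 0 0 0.015 1")

```text
clock: 26.52
eef_pos: [452.3, -344.5, 188.6]
tool_rot: [3.14, 0.001, 1.975]
force: [0.7, 0.6, 2.0]
width: 8.7
gripper_force: 60.8
```

```bash
python3 -c "
from h import *
P=json.load(open('P.json'))
q=l2w(P['rail'],[[-12,-185,0]])[0]
go([q[0]-80,q[1],315],np.pi/2-.0087)
"
```

```text
0.6773 0.4933 -0.4215 0.0011 0.0005 0.2627 rows>=6.7
```

Emit:
move_arm(rows="0 0 -0.1 0 0 0 1;0 0 -0.2 0 0 0 1;0 0 -0.3 0 0 0 1;0 0 -0.4 0 0 0 1;0.1 0.07 -0.42 0 0 0.05 1;0.2 0.14 -0.42 0 0 0.1 1;0.3 0.21 -0.42 0 0 0.15 1;0.4 0.28 -0.42 0 0 0.2 1;0.5 0.36 -0.42 0 0 0.25 1;0.6 0.43 -0.42 0 0 0.263 1;0.677 0.493 -0.42 0 0 0.263 1;0.677 0.493 -0.42 0 0 0.263 1")

```text
clock: 27.52
eef_pos: [509.0, -90.9, 313.6]
tool_rot: [3.141, -0.006, 1.572]
force: [0.8, -0.2, -3.3]
width: 9.2
gripper_force: 59.9
```

```bash
python3 -c "
from h import *
P=json.load(open('P.json'))
q=l2w(P['rail'],[[-11.5,-185,0]])[0]
go([q[0],q[1],315],np.pi/2-.0087)
"
```

```text
-0.0286 0.2660 -0.0046 0.0003 -0.0037 0.0063 rows>=1.9
```

Emit:
move_arm(rows="-0.015 0.08 -0.004 0 0 0.004 1;-0.025 0.16 -0.004 0 0 0.004 1;-0.025 0.24 -0.004 0 0 0.004 1;-0.025 0.266 -0.004 0 0 0.004 1;-0.025 0.266 -0.004 0 0 0.004 1;-0.025 0.266 -0.004 0 0 0.004 1;-0.025 0.266 -0.004 0 0 0.004 1;-0.025 0.266 -0.004 0 0 0.004 1")

```text
clock: 28.18
eef_pos: [586.1, -108.1, 315.1]
tool_rot: [-3.14, 0.0, 1.555]
force: [-0.5, -0.0, -2.2]
width: 8.9
gripper_force: 59.9
```

```bash
python3 -c "
from h import *
hookchk('w20.png',189)
P=json.load(open('P.json'))
q=l2w(P['rail'],[[-11.5,-185,0]])[0]
go([q[0],q[1],261],np.pi/2-.0087)
"
```

```text
[ 586.12488982 -108.12744247  315.05782512] [-3.14023640e+00  1.67464432e-04  1.55474950e+00] [-0.51522593 -0.00696669 -2.24359384]
hook [391.2 239.1] 2.31 [(370.5, np.float64(-8.9), 60), (373.5, np.float64(-7.7), 86), (393.5, np.float64(1.0), 58)]
bar [340.2 186.2] 1.72 [(324.5, np.float64(-9.1), 137), (329.5, np.float64(-6.2), 260), (334.5, np.float64(-3.3), 174), (337.5, np.float64(-1.6), 141), (340.5, np.float64(0.1), 83), (359.5, np.float64(11.2), 180)]
bar+ [360.9 186. ] 1.72 [(337.5, np.float64(-13.6), 141), (340.5, np.float64(-11.8), 83), (359.5, np.float64(-0.8), 180)]
 0.0292 0.0078 0.1809 -0.0005 0.0001 -0.0047 rows>=1.3
```

```bash
python3 -c "
from h import *
for f in('w13.png','w20.png'):
  im=cv2.imread('pics/'+f).astype(float)
  for v in(266,272):
    r=im[v-2:v+3].mean(0); d=np.abs(np.diff(r,axis=0)).sum(1); print(f,v,[(u+.5,int(d[u])) for u in range(320,410) if d[u]>45 and d[u]==d[u-2:u+3].max()])
"
```

```text
w13.png 266 [(331.5, 145), (385.5, 176), (392.5, 62)]
w13.png 272 [(337.5, 250), (384.5, 190)]
w20.png 266 [(320.5, 52), (330.5, 171), (385.5, 258)]
w20.png 272 [(320.5, 75), (330.5, 198), (384.5, 201)]
```

Emit:
move_arm(rows="0.025 0.005 0 0 0 -0.004 1;0.025 0.005 0.05 0 0 -0.004 1;0.025 0.005 0.1 0 0 -0.004 1;0.025 0.005 0.14 0 0 -0.004 1;0.025 0.005 0.178 0 0 -0.004 1;0.025 0.005 0.178 0 0 -0.004 1;0.025 0.005 0.178 0 0 -0.004 1;0.025 0.005 0.178 0 0 -0.004 1")

```text
clock: 28.9
eef_pos: [589.5, -100.1, 262.6]
tool_rot: [3.14, -0.0, 1.562]
force: [0.5, 0.0, -2.2]
width: 9.2
gripper_force: 59.9
```

```bash
python3 -c "
from h import *
hookchk('w21.png',189)
P=json.load(open('P.json'))
for y in(-40,):
  q=l2w(P['rail'],[[-11,y,0]])[0]; go([q[0],q[1],261],np.pi/2-.0087)
"
```

```text
[ 589.52972056 -100.0760585   262.59987408] [ 3.14020314e+00 -3.29986105e-05  1.56180362e+00] [ 0.53423297  0.03790198 -2.22783953]
hook [382.8 257. ] 2.28 [(385.5, np.float64(1.2), 183), (397.5, np.float64(6.5), 65)]
bar [336.5 225.2] 2.14 [(317.5, np.float64(-8.9), 153), (326.5, np.float64(-4.7), 49), (333.5, np.float64(-1.4), 138), (336.5, np.float64(-0.0), 83), (360.5, np.float64(11.2), 193)]
bar+ [362.2 225.1] 2.14 [(360.5, np.float64(-0.8), 193)]
 0.4859 -0.0016 0.0060 0.0013 0.0001 -0.0002 rows>=3.5
```

Emit:
move_arm(rows="0.06 -0.003 0.004 0 0 0 1;0.12 -0.003 0.004 0 0 0 1;0.18 -0.003 0.004 0 0 0 1;0.24 -0.003 0.004 0 0 0 1;0.3 -0.003 0.004 0 0 0 1;0.36 -0.003 0.004 0 0 0 1;0.42 -0.003 0.004 0 0 0 1;0.47 -0.003 0.004 0 0 0 1;0.484 -0.003 0.004 0 0 0 1;0.484 -0.003 0.008 0 0 0 1;0.484 -0.003 0.012 0 0 0 1;0.484 -0.003 0.012 0 0 0 1")

```text
clock: 29.95
eef_pos: [589.5, 42.9, 258.0]
tool_rot: [-3.141, 0.001, 1.559]
force: [0.2, -0.6, -3.0]
width: 9.0
gripper_force: 59.8
```

```bash
python3 -c "
from h import *
centre(84,-40,'w22.png',188.6)"
```

```text
[589.47352574  42.89110792 258.01627938] [ 0.18058871 -0.60713395 -2.96100228] [[260.5, 165.1], [260.0, 156.6], [378.1, 198.5], [378.5, 185.8]]
rim [(157.5, np.float64(4.5), [89, 94, 103]), (170.5, np.float64(-3.1), [149, 157, 149]), (176.5, np.float64(-6.7), [33, 65, 96]), (187.5, np.float64(-13.1), [108, 177, 237])]
rim [(157.5, np.float64(4.5), [90, 95, 106]), (170.5, np.float64(-3.1), [149, 157, 150]), (176.5, np.float64(-6.7), [36, 68, 100]), (187.5, np.float64(-13.1), [111, 180, 238])]
mark [(200.5, np.float64(-0.8), [218, 244, 246])]
mark [(200.5, np.float64(-0.8), [219, 243, 246])]
```

Emit:
move_arm(rows="0.008 0 0 0 0 0 1;0.008 0 0 0 0 0 1;0.008 0 0.003 0 0 0 1;0.008 0 0.006 0 0 0 1;0.008 0 0.008 0 0 0 1;0.008 0 0.008 0 0 0 1;0.008 0 0.008 0 0 0 1")

```text
clock: 30.58
eef_pos: [589.6, 47.0, 256.2]
tool_rot: [3.141, 0.0, 1.561]
force: [-1.7, -0.1, 3.3]
width: 9.2
gripper_force: 60.7
```

```bash
python3 -c "
from h import *
centre(84,-40,'w23.png',188.6)"
```

```text
[589.63083029  46.97823717 256.21465018] [-1.74320013 -0.06626742  3.27605197] [[260.6, 172.2], [260.2, 163.7], [378.0, 210.1], [378.5, 197.4]]
rim [(158.5, np.float64(8.1), [114, 121, 114]), (170.5, np.float64(1.0), [148, 156, 148]), (175.5, np.float64(-2.0), [98, 117, 129]), (187.5, np.float64(-9.1), [109, 178, 236])]
rim [(158.5, np.float64(8.1), [111, 119, 112]), (170.5, np.float64(1.0), [147, 155, 148]), (175.5, np.float64(-2.0), [98, 119, 131]), (187.5, np.float64(-9.1), [112, 181, 238])]
mark [(212.5, np.float64(-0.9), [233, 253, 254])]
mark [(212.5, np.float64(-0.9), [234, 254, 255])]
```

Emit:
move_arm(rows="0 0 -0.007 0 0 0 1;-0.006 0 -0.007 0 0 0 1;-0.006 0 -0.007 0 0 0 1;-0.006 0 -0.007 0 0 0 1;-0.006 0 0 0 0 0 1;-0.006 0 0 0 0 0 1;-0.006 0 0 0 0 0 1")

```text
clock: 31.22
eef_pos: [589.7, 45.4, 256.2]
tool_rot: [3.141, 0.0, 1.561]
force: [-1.9, -0.9, 2.3]
width: 9.2
gripper_force: 60.7
```

```bash
python3 -c "
from h import *
centre(84,-40,'w24.png',188.6)"
```

```text
[589.65915037  45.38452695 256.21974063] [-1.89382929 -0.92381904  2.30853393] [[260.4, 169.5], [260.0, 161.0], [378.1, 206.1], [378.6, 193.3]]
rim [(157.5, np.float64(7.1), [97, 103, 101]), (170.5, np.float64(-0.6), [148, 156, 149]), (175.5, np.float64(-3.5), [98, 116, 129]), (187.5, np.float64(-10.6), [109, 177, 236])]
rim [(157.5, np.float64(7.1), [98, 104, 103]), (170.5, np.float64(-0.6), [149, 156, 149]), (175.5, np.float64(-3.5), [98, 119, 132]), (187.5, np.float64(-10.6), [111, 180, 238])]
mark [(208.5, np.float64(-0.9), [234, 255, 255])]
mark [(208.5, np.float64(-0.9), [235, 255, 255])]
```

Emit:
move_arm(rows="0 0 0 0 0 0 -1;0 0 0 0 0 0 -1;0 0 0 0 0 0 -1;0 0 0 0 0 0 -1;0 0 0 0 0 0 -1;0 0 -0.05 0 0 0 -1;0 0 -0.1 0 0 0 -1;0 0 -0.2 0 0 0 -1;0 0 -0.28 0 0 0 -1;0 0 -0.28 0 0 0 -1")

```text
clock: 32.1
eef_pos: [592.2, 45.9, 344.9]
tool_rot: [3.132, -0.001, 1.561]
force: [1.3, 0.2, 0.8]
width: 85.5
gripper_force: 0.0
```

Emit:
move_arm(rows="-0.7 0.06 0 0 0 0.9 -1;-0.7 0.06 0 0 0 0.9 -1;-0.7 0.06 0 0 0 0.9 -1;-0.7 0.06 0 0 0 0.9 -1;-0.7 0.06 0 0 0 0.9 -1;-0.7 0.06 0 0 0 0.9 -1;-0.7 0.06 0 0 0 0.9 -1;-0.7 0.06 0 0 0 0.9 -1;-0.7 0.06 0 0 0 0.9 -1;-0.7 0.06 0 0 0 0.9 -1;-0.7 0.06 0 0 0 0.9 -1;-0.7 0.06 0 0 0 0.9 -1")

```text
clock: 33.1
eef_pos: [605.5, -164.6, 339.2]
tool_rot: [3.142, 0.001, 0.142]
force: [-0.9, -0.2, 0.2]
width: 85.2
gripper_force: 0.0
```

```bash
python3 -c "
from h import *
go([607.8,-172.5,300],-0.015)
"
```

```text
0.0039 0.0272 0.1308 0.0000 0.0003 0.1001 rows>=1.3
```

Emit:
move_arm(rows="0.004 0.027 0.1 0 0 0.1 -1;0.004 0.027 0.13 0 0 0.1 -1;0.004 0.027 0.13 0 0 0.1 -1;0.004 0.027 0.13 0 0 0.1 -1;0.004 0.027 0.13 0 0 0.1 -1;0.004 0.027 0.13 0 0 0.1 -1")

```text
clock: 33.6
eef_pos: [608.6, -172.6, 301.9]
tool_rot: [3.141, -0.002, -0.008]
force: [-0.3, -0.4, -0.4]
width: 85.2
gripper_force: 0.0
```

```bash
python3 -c "
from h import *
s,g=snap('wrist','w26.png'); c=wcam(s,g); print(s['eef_pos'],s['tool_rot'])
P=json.load(open('P.json'))
print('knob top ends pred',proj(c,[[607.5-20,-172.5,254],[607.5+20,-172.5,254],[607.5,-172.5-7,254],[607.5,-172.5+7,254]]).round(1).tolist())
im=g['img'].astype(int); m=((im.max(2)<60)*255).astype('uint8'); m[:, :250]=0; m[:,400:]=0; m[380:]=0
n,l,st,ce=cv2.connectedComponentsWithStats(m); print([(x.tolist(),k.round(1).tolist()) for x,k in zip(st,ce) if 300<x[4]<20000])
for i in range(1,n):
  if 300<st[i,4]<20000: 
    pts=np.argwhere(l==i)[:,::-1].astype(np.float32); print(cv2.minAreaRect(pts))
go([607.8,-172.5,246],-0.015)
"
```

```text
[ 608.60883082 -172.61603257  301.8660112 ] [ 3.14128296e+00 -2.19031341e-03 -8.36900931e-03]
knob top ends pred [[324.3, 330.8], [323.3, 250.8], [339.2, 292.0], [308.4, 292.3]]
[([315, 235, 31, 95, 2579], [330.1, 283.0])]
((330.0, 282.0), (94.0, 30.0), 90.0)
 -0.0029 -0.0005 0.1861 0.0002 -0.0014 0.0041 rows>=1.3
```

Emit:
move_arm(rows="-0.002 0.006 0.09 0 0 0 -1;-0.002 0.006 0.184 0 0 0 -1;-0.002 0.006 0.184 0 0 0 -1;-0.002 0.006 0.184 0 0 0 -1;-0.002 0.006 0.184 0 0 0 1;-0.002 0.006 0.184 0 0 0 1;-0.002 0.006 0.184 0 0 0 1;-0.002 0.006 0.184 0 0 0 1;-0.002 0.006 0.184 0 0 0 1;-0.002 0.006 0.184 0 0 0 1;-0.002 0.006 0.184 0 0 0 1;-0.002 0.006 0.184 0 0 0 1")

```text
clock: 34.65
eef_pos: [607.5, -174.4, 246.2]
tool_rot: [3.142, -0.001, -0.009]
force: [-1.1, 0.5, 4.4]
width: 13.2
gripper_force: 58.9
```

Emit:
move_arm(rows="0 0 0 0 0 -0.07 1;0 0 0 0 0 -0.14 1;0 0 0 0 0 -0.21 1;0 0 0 0 0 -0.28 1;0 0 0 0 0 -0.35 1;0 0 0 0 0 -0.42 1;0 0 0 0 0 -0.49 1;0 0 0 0 0 -0.56 1;0 0 0 0 0 -0.63 1;0 0 0 0 0 -0.7 1;0 0 0 0 0 -0.75 1;0 0 0 0 0 -0.75 1")

```text
clock: 35.65
eef_pos: [607.4, -174.1, 246.2]
tool_rot: [3.141, -0.001, 1.172]
force: [-1.1, 0.8, 6.0]
width: 13.1
gripper_force: 59.2
```

Emit:
move_arm(rows="0 0 0 0 0 -0.06 1;0 0 0 0 0 -0.12 1;0 0 0 0 0 -0.18 1;0 0 0 0 0 -0.23 1;0 0 0 0 0 -0.25 1;0 0 0 0 0 -0.25 1;0 0 0 0 0 -0.25 1;0 0 0 0 0 -0.25 1;0 0 0 0 0 -0.25 1")

```text
clock: 36.4
eef_pos: [607.3, -174.1, 246.2]
tool_rot: [3.141, -0.0, 1.561]
force: [-1.2, 0.8, 5.7]
width: 13.3
gripper_force: 59.2
```

Release, lift, and move aside for a check from above.

Emit:
move_arm(rows="0 0 0 0 0 0 -1;0 0 0 0 0 0 -1;0 0 0 0 0 0 -1;0 0 0 0 0 0 -1;0 0 0 0 0 0 -1;0 0 0 0 0 0 -1;0 0 -0.1 0 0 0 -1;0 0 -0.2 0 0 0 -1;0 0 -0.3 0 0 0 -1;0 0 -0.3 0 0 0 -1")

```text
clock: 37.23
eef_pos: [610.4, -174.9, 342.1]
tool_rot: [3.13, 0.002, 1.561]
force: [1.4, -0.2, 0.1]
width: 85.2
gripper_force: 0.0
```

Emit:
move_arm(rows="-0.8 -0.6 0 0 0 0 -1;-0.8 -0.6 0 0 0 0 -1;-0.8 -0.6 0 0 0 0 -1;-0.8 -0.6 0 0 0 0 -1;-0.8 -0.6 0 0 0 0 -1;-0.8 -0.6 0 0 0 0 -1;-0.8 -0.6 0 0 0 0 -1;-0.8 -0.6 0 0 0 0 -1;-0.8 -0.6 0 0 0 0 -1;-0.8 -0.6 0 0 0 0 -1")

```text
clock: 38.07
eef_pos: [424.9, -412.8, 335.4]
tool_rot: [3.141, -0.001, 1.56]
force: [0.3, 0.9, -1.5]
width: 85.9
gripper_force: 0.0
```

```bash
python3 -c "
from h import *
s,t=snap('top','t30.png'); s2,d=snap('side','s30.png')
o=np.zeros((590,800,3),'u1'); o[:235,:]=crop(t['img'][:,:,::-1].copy(),150,210,250,73,3.2,10)[:235]
o[235:235+352,:480]=crop(d['img'][:,:,::-1].copy(),220,160,150,110,3.2,10)
o[235:235+350,480:]=cv2.resize(t['img'][200:360,180:506][:,:,::-1],(320,157)).repeat(1,0)[:157].tolist()+[[[0]*3]*320]*193
cv2.imwrite('pics/v30.png',o)
"
```

```text
Traceback (most recent call last):
ValueError: could not broadcast input array from shape (234,800,3) into shape (235,800,3)
```

```bash
python3 -c "
from h import *
t=cv2.imread('pics/t30.png');d=cv2.imread('pics/s30.png')
o=np.zeros((590,800,3),'u1'); o[:234]=crop(t,150,210,250,73,3.2,10)
o[236:588,:480]=crop(d,220,160,150,110,3.2,10)
o[236:396,480:]=cv2.resize(t[200:360,180:500],(320,160))
cv2.imwrite('pics/v30.png',o)
"
```

```text
(no output)
```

View pics/v30.png

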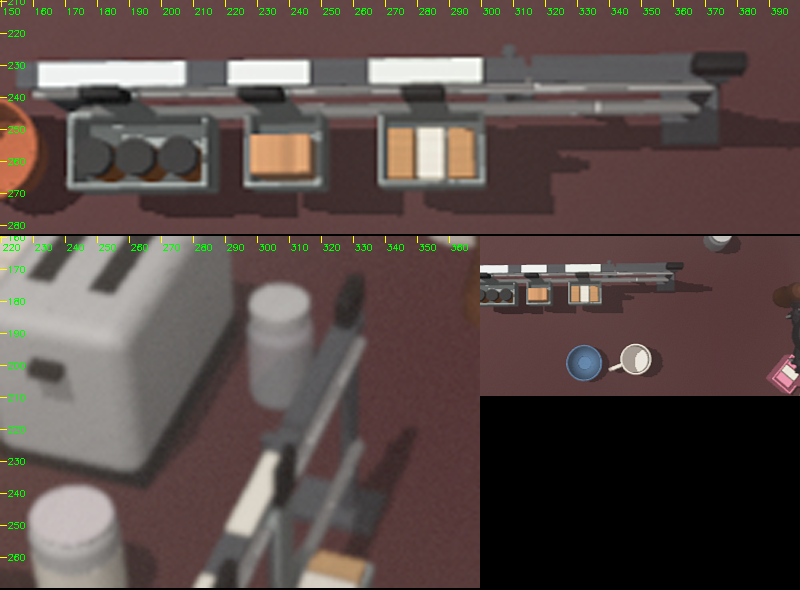

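```bash
python3 -c "
from cell import *
print(finish_job())"
```

```text
the job is handed in; nothing more can be done
None
```

All three caddies hang under their matching white marks (each within about 1 mm by the wrist camera), the gate is back in line with the keeper strip, and I handed the job in at about 38 s; the hand-in returned no verdict.

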